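# Zero the height comparator on its master bar and swap in the stage spacer

## Robot

A 6-joint arm with a two-finger parallel gripper is mounted at the origin on the work surface. World frame = base frame: x ahead of the robot, y to its left, z up, the work surface at z = 0. Lengths are in m, angles in rad, forces in N, time in s.
With the tool pointing down it reaches from about 0.425 to 0.95 m from the base axis. Payload 3.5 kg.
Tool frame: the origin (TCP) lies on the centre line of the jaws, within the pads' length; the fingertips stand tip_extent ahead of it and the grasp point (between the pads) lies 2 mm behind it (tip_extent is the distance from the TCP to the fingertips, in m); z points along the fingers, y is the direction in which the jaws open and shut (so a half turn about z gives the same grasp; the last joint's range is limited). The gripper opens to 85 mm and grips with 20 to 120 N. Pads are 22 mm wide; open, the fingers measure 114 mm over their backs; the gripper's body (76 mm by 85 mm) begins 54 mm behind the grasp point. The pads swing forward as they close: fully open they stand 13 mm farther back than shut.
Start: joints at [1.138, 0.286, 1.577, -0, 1.279, -0.15], TCP at [0.188, 0.648, 0.248] pointing down, gripper open.
Joint ranges: [-2.77, 2.77], [-0.9, 2.22], [0.21, 2.48], [-1.53, 4.67], [0.24, 2.81], [-2.84, 2.84]. Speed limits (rad/s): [2.79, 2.79, 3.14, 3.14, 3.14, 3.14].

## Interface

Orientations are given as a unit quaternion [x, y, z, w].
In Python, from plant import * gives the robot as it stands.
- The arm moves only by the shell command python3 -m crank 'ROWS' [FORCE]. ROWS is JSON, a list of rows, each a list of 7 numbers: the gripper's target within -1 to 1 (shut at 1, half-way at 0, fully open at -1), then the shift along the tool's x, y, z in cm, then the turn, a rotation vector about the tool's x, y, z in degrees. In form: [[fingers, tx, ty, tz, wx, wy, wz], ...]. A call has 1 to 5 rows; each row shifts and turns the commanded pose from where the row before left it, along the tool's axes as they then stand; what a row does not reach is not made up. A row lasts 1/10 s, in which the tool goes at most 50 mm and 8.59 degrees, less where a joint would pass 70% of its speed; a pose out of reach is approached as far as the arm can. A call is refused whole if a number of a shift passes 5 or a number of a turn 8.59, either way. A call with a gripper value outside its range is refused whole. The fingers move at their own pace and stop on an object; FORCE is the grip in N (left out, the last holds). Time passes only in rows, so rows that do not move let the fingers close. It gives the time, the measured TCP pose, the force and the opening at its end, in the units of the state.
- get_state(): the state, without advancing time (a new reading comes with each control period).
- read_camera(name): name is "side" or "top" or "wrist"; returns a dict with "color" (480x640x3 uint8, red, green, blue), "vfov" (degrees; the focal length in pixels is half the picture's height over the tangent of half this angle, whatever the lens; pixels are square), "cx", "cy" (the principal point, pixels), "cam_to_world" (4x4, takes a point from camera to world coordinates). Camera axes: x right, y up, looking along -z (the intrinsics and any distortion apply to the point x, -y, -z); pixel columns grow to the right and rows downward; lengths in m; the calibration is good to about 2 mm. A picture is of the moment at which its call begins. There is no depth.
- sign_off(): hands the job in, once; it reports no verdict.
Trained networks look in the newest picture that a camera, given by its name, has taken for a name from the list of things; names that differ only in an ending like _2 or _b are one class to them, and where a whole thing is asked for, a point or a joint stands for the part that bears it (a point fixed in the world has none). Each returns a list of dicts, best first, with "p" (0 to 1); they miss things now and then, are a little off and sometimes report something else, mostly with a low value. They report only what shows in the picture. A call takes as long as a camera call. They do not tell look-alikes from the thing itself.
- trace(thing, camera): "pixels" (480x640 bool, what is visible of it) and "location" ([column, row] in pixels, amid what is visible of it).
- place_of(thing, camera): "location" ([column, row] in pixels: a listed point, or the origin of a listed thing).
The state is a dict: "time": time; "qpos": joint angles; "dq": joint speeds; "joint_efforts": joint torques, N m; "eef_pos": TCP position; "tcp_rot": TCP orientation; "contact_force": force on the tool from outside, world axes, zero at the start; "wrist_torque": the same for the moment, N m; "opening": opening from 0.0 (shut) to 1.0 (fully open).
Only numpy, scipy, OpenCV 4.12 (cv2) and the standard library are available. Lean on these libraries where they do the work, as an engineer would, in place of code of your own. Each camera call takes 0.05 s, during which the arm holds its last target.

## Task

Slide the white master bar along the comparator's base, under the sprung tip, until it is home against the stop; then turn the dial's rim by its orange knob so that the orange zero mark lines up with the red pointer, and let go. Then put the master bar back flat on the yellow-edged pad and slide the blue spacer bar home against the stop in its place, without touching the dial setting again, so that the dial shows how much the spacer differs. Lay the bars down and push them home without dropping or ramming them, and leave the bottle and the jar standing where they are.

Things in the scene. Friction and masses are not known exactly. Their poses are not given: they have to be found in the camera images.
- stand: Fixed height comparator: grey base 310 x 130 x 30 mm, its top the anvil. Origin on the table right below the measuring tip; x from the open front end (x = -190 mm, robot side) to the back (+120); z up. Bars lie along the bright strip at y = 0. Stop on the anvil: front face at x = +35 mm, 60 mm wide, 14 mm tall. White head: x = -26 to +98 mm, y +-56 mm, underside 78 mm above the table, clamped 0 to 3 mm higher or lower each time.
- seat (a point): Point on the anvil (30 mm above the table) at stand x = -40 mm, y = 0, axes as the stand's. A bar is home when its origin is here: end touching the stop, length along x, tip pressing on its top. A gripper holding the bar's middle would hit the head first: hold or push its robot-side end.
- spindle (a joint): Lift of the measuring tip in m: 0 = fully down (lowest point 19 to 25 mm above the anvil, differs each time), at most 0.016. Round brass tip, 16 mm diameter, on the stand's z axis, pushed down by a spring with 3 to 5 N. The ramped end of a bar slid along the anvil lifts it, which takes a push of some 3 to 15 N. 3 mm more on the spacer than on the master.
- dial_centre (a point): Centre of the horizontal white dial face on top of the head, 127 +-3 mm above the table, stand x = +30 mm; axes as the stand's.
- pointer_tip (a point): Point on the thin red pointer 36 mm from the dial centre, near its tip. The pointer turns anticlockwise seen from above by 0.12 rad per mm of tip lift; where it stands on the master differs each time (within 0.5 rad of the stand's -x), so it must be read.
- zero_mark (a point): Point on the orange zero mark of the dial rim, 36 mm from the dial centre, on the line from the centre to the orange knob, which moves with the rim.
- bezel_knob (a point): Orange upright round knob on the dial rim, 14 mm diameter, to be pinched from above or pushed; this point is its centre, 49 mm from the dial centre and 149 +-3 mm above the table. The knob's top is 13 mm above this point, the rim beneath it 11 mm below.
- bezel (a joint): Angle of the dial rim (the dark 111 mm ring that carries knob and mark) in rad, anticlockwise from above; at 0 the knob and mark point to the stand's -x (the robot). Range -1.8 to 1.8. Stays where it is left; turning it takes about 1 N at the knob.
- master: Loose white ceramic-faced master bar with two brass bands, 150 (x) x 36 (y) x 28 (z) mm, about 0.38 kg. Origin: centre of its underside. Both ends slope from full height down to 16 mm over the last 24 mm; either end may go first. Starts lying on the front of the comparator's base, short of the tip.
- part: Loose blue stage spacer bar with two black bands, 150 (x) x 36 (y) x 31 (z) mm, about 0.34 kg. Origin: centre of its underside. Both ends slope down to 16 mm over the last 28 mm; either end may go first. Starts on the grey-edged cork pad.
- master_pad: Fixed flat pad, yellow edge with black rubber top, 200 (x) x 90 (y) x 8 mm high. Origin: centre of its underside. The master bar goes flat on it, any way round, with its middle near the pad's middle.
- part_pad: Fixed flat pad, grey edge with cork top, 200 x 90 x 8 mm high, where the spacer starts. Origin: centre of its underside.
- oil_bottle: Amber bottle, 52 mm diameter, 110 mm tall, leave alone.
- stain_jar: White jar with red cap, 66 mm diameter, 75 mm tall, leave alone.
Not all that is in view belongs to the job. Leave any turquoise look-alike of the part_pad alone. Several things have the shape of the master; the one meant has the colours described above.

How it is judged:
By the outcome, as a careful person would: the job done as asked, in the order asked, and still so for the second after the job is handed in, with the robot touching nothing.
It also fails if it takes over 72 s, if anything falls off the work surface, if the arm or the gripper's body presses on something with over 40 N, if the wrist force passes 120 N, or if a joint passes its speed limit or range.

## Working session

There is one attempt and no reset: what is moved stays moved. The work goes in short steps, Python scripts to look and compute and a shell command to move; the robot and the scene stay as the last step left them, time stands still between calls to the robot, and variables do not carry over. Pictures are saved under pics/ and viewed, and the job is handed in when it is done.

```bash
ls; mkdir -p pics
python3 - <<'E'
from plant import *
import cv2,json
s=get_state();print(s)
for n in ["side","top","wrist"]:
    c=read_camera(n);cv2.imwrite(f"pics/{n}0.png",c["color"][:,:,::-1]);print(n,{k:v for k,v in c.items() if k!="color"})
E
```

```text
pics
{'time': 0.0, 'qpos': array([ 1.13801763e+00,  2.87186349e-01,  1.57816747e+00, -3.29130455e-06,
        1.27862826e+00, -1.49998698e-01]), 'dq': array([ 6.88882437e-04, -1.17772230e-03,  1.10947127e-04,  9.65163470e-04,
        6.76274948e-05, -9.67011898e-04]), 'joint_efforts': array([-3.13155106e-04, -4.05996358e+01, -2.92613804e+01, -1.73306858e-04,
        5.98330764e-03, -1.51523466e-06]), 'eef_pos': array([0.18805125, 0.64763045, 0.24693852]), 'tcp_rot': array([ 1.40918806e-01,  9.90020436e-01, -1.14480232e-03, -3.41711047e-04]), 'contact_force': array([-0.79303662,  0.3510575 , -0.31396928]), 'wrist_torque': array([ 0.01201929, -0.01452819, -0.05575126]), 'opening': 0.9995885258332518}
side {'vfov': 48.69322356846001, 'cx': 324.1145870487461, 'cy': 238.47995791673847, 'cam_to_world': array([[ 0.81138962,  0.43352088, -0.39205425, -0.02654899],
       [-0.58421028,  0.5801718 , -0.56753769, -0.902676  ],
       [-0.01858061,  0.68953632,  0.72401273,  1.11071452],
       [ 0.        ,  0.        ,  0.        ,  1.        ]])}
top {'vfov': 47.56378011901763, 'cx': 327.32921504510966, 'cy': 226.72783328657644, 'cam_to_world': array([[ 0.02425151,  0.97502347, -0.22077384,  0.2123334 ],
       [-0.99970387,  0.02409642, -0.00339605, -0.1100072 ],
       [ 0.00200863,  0.22079082,  0.97531912,  1.38711811],
       [ 0.        ,  0.        ,  0.        ,  1.        ]])}
wrist {'vfov': 60.03264357341886, 'cx': 328.42411372205123, 'cy': 238.3619699183712, 'cam_to_world': array([[ 0.27890162, -0.92596468, -0.25456493,  0.12271661],
       [ 0.96031558,  0.26814793,  0.07675081,  0.66579605],
       [-0.00280748, -0.2658686 ,  0.96400519,  0.37316577],
       [ 0.        ,  0.        ,  0.        ,  1.        ]])}
```

View pics/top0.png

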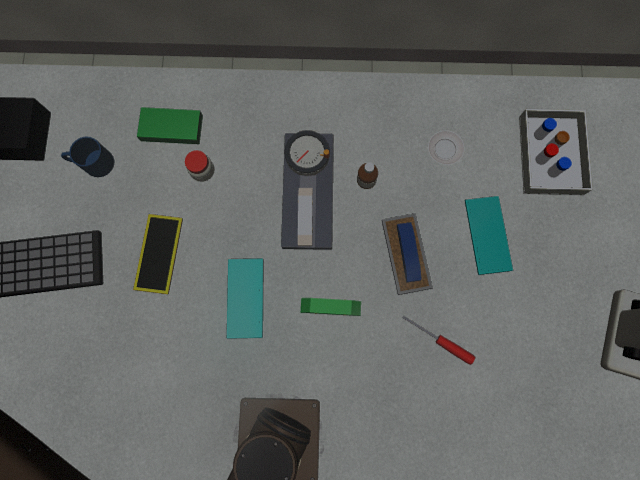

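View pics/side0.png

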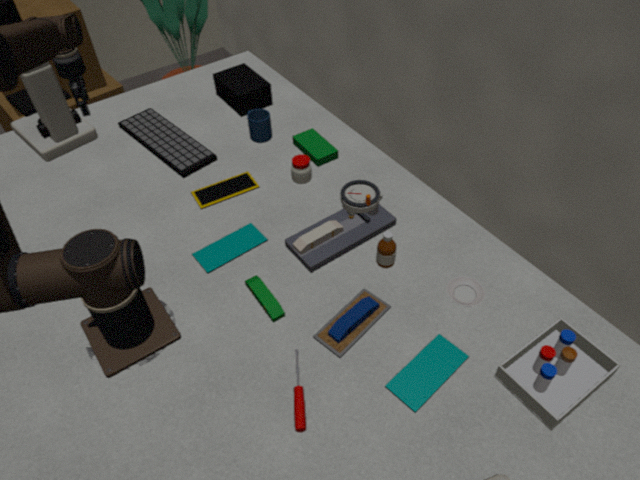

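View pics/wrist0.png

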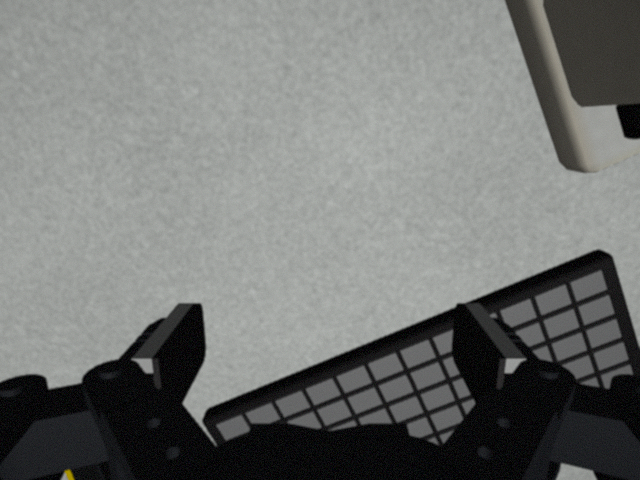

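```bash
cat > h.py <<'E'
from plant import *
import numpy as np,cv2
from scipy.spatial.transform import Rotation as R
def ray(c,p):
    f=240/np.tan(np.radians(c["vfov"])/2)
    d=np.array([(p[0]-c["cx"])/f,-(p[1]-c["cy"])/f,-1.])
    T=c["cam_to_world"];return T[:3,3],T[:3,:3]@d
def onz(c,p,z):
    o,d=ray(c,p);return o+d*(z-o[2])/d[2]
def proj(c,P):
    f=240/np.tan(np.radians(c["vfov"])/2);T=c["cam_to_world"]
    q=T[:3,:3].T@(np.array(P)-T[:3,3]);return np.array([c["cx"]-f*q[0]/q[2],c["cy"]+f*q[1]/q[2]])
def tri(*cp):
    A=np.zeros((3,3));b=np.zeros(3)
    for c,p in cp:
        o,d=ray(c,p);d/=np.linalg.norm(d);M=np.eye(3)-np.outer(d,d);A+=M;b+=M@o
    return np.linalg.solve(A,b)
def axis(mask):
    "min area rect centre, sizes and long-axis pixel endpoints"
    cs,_=cv2.findContours(mask.astype(np.uint8),0,2);k=max(cs,key=cv2.contourArea)
    return cv2.minAreaRect(k)
def tool():
    s=get_state();r=R.from_quat(s["tcp_rot"]);return s,r
E
python3 - <<'E'
from h import *
np.set_printoptions(precision=4,suppress=True)
C={n:read_camera(n) for n in("top","side")}
z={"stand":0,"seat":.03,"dial_centre":.127,"pointer_tip":.127,"zero_mark":.127,"bezel_knob":.149,"master":.03,"part":.008,"master_pad":0,"part_pad":0,"oil_bottle":0,"stain_jar":0}
for t,h in z.items():
    L={}
    for n in C:
        for d in place_of(t,n)[:3]:
            print(t,n,round(d["p"],2),np.round(d["location"],1),onz(C[n],d["location"],h)); L.setdefault(n,d["location"])
    if len(L)==2: print("   tri",tri(*[(C[n],L[n]) for n in L]))
for t in["stand","master","part","master_pad","part_pad"]:
    d=trace(t,"top")[0];r=axis(d["pixels"]);b=cv2.boxPoints(r)
    hh={"stand":.03,"master":.058,"part":.039}.get(t,.008)
    print(t,d["p"],[onz(C["top"],p,hh)[:2] for p in b])
E
```

```text
stand top 0.79 [306.8 177.9] [ 0.6584 -0.0472  0.    ]
stand top 0.68 [404.2 254.1] [ 0.4588 -0.3054  0.    ]
stand side 0.9 [351.1 231.1] [ 0.6556 -0.0551  0.    ]
   tri [ 0.662  -0.0468 -0.0108]
seat top 0.86 [309.5 190.9] [ 0.6136 -0.0567  0.03  ]
seat side 0.87 [339.2 230. ] [ 0.6127 -0.0542  0.03  ]
   tri [ 0.6119 -0.0566  0.0329]
dial_centre top 0.65 [306.6 152. ] [ 0.6838 -0.0503  0.127 ]
dial_centre side 0.94 [360.5 194. ] [ 0.6869 -0.0536  0.127 ]
   tri [ 0.6868 -0.0509  0.1241]
zero_mark top 0.89 [322.5 151. ] [ 0.6874 -0.0892  0.127 ]
zero_mark side 0.62 [368.7 202.2] [ 0.6838 -0.0934  0.127 ]
   tri [ 0.6888 -0.0888  0.1213]
bezel_knob top 0.85 [329.4 150.9] [ 0.6798 -0.1061  0.149 ]
bezel_knob side 0.86 [367.  198.9] [ 0.6726 -0.0986  0.149 ]
bezel_knob side 0.34 [225.5 190.6] [0.383  0.1616 0.149 ]
   tri [ 0.6728 -0.1045  0.1556]
master top 0.86 [333.8 306.7] [ 0.3172 -0.1262  0.03  ]
master top 0.77 [302.9 217.3] [ 0.5428 -0.042   0.03  ]
master side 0.79 [263.6 302.2] [ 0.3057 -0.1446  0.03  ]
master side 0.62 [316.4 243.4] [ 0.5303 -0.058   0.03  ]
   tri [ 0.316
[... 933 characters left out ...]
.2324 0.    ]
stain_jar side 0.88 [299.8 178.4] [0.669  0.2338 0.    ]
   tri [0.6707 0.2328 0.0008]
stand 0.84 [array([0.4611, 0.0118]), array([0.7853, 0.018 ]), array([ 0.7852, -0.1186]), array([ 0.4611, -0.1181])]
master 0.86 [array([ 0.2998, -0.0451]), array([ 0.3371, -0.0458]), array([ 0.3328, -0.191 ]), array([ 0.2956, -0.1893])]
part 0.66 [array([ 0.5313, -0.279 ]), array([ 0.54  , -0.3224]), array([ 0.3882, -0.3462]), array([ 0.3799, -0.3038])]
master_pad 0.66 [array([0.7898, 0.0158]), array([ 0.7928, -0.1032]), array([ 0.6737, -0.106 ]), array([0.6707, 0.0108])]
part_pad 0.93 [array([ 0.5474, -0.2449]), array([ 0.57  , -0.3355]), array([ 0.3728, -0.3751]), array([ 0.3515, -0.2872])]
```

Run:
```python
import cv2
a=cv2.imread("pics/top0.png");cv2.imwrite("pics/t1.png",cv2.resize(a[120:260,240:380],None,fx=4.2,fy=4.2,interpolation=2))
a=cv2.imread("pics/side0.png");cv2.imwrite("pics/s1.png",cv2.resize(a[160:360,270:470],None,fx=3,fy=3,interpolation=2))
```

```text
(no output)
```

View pics/t1.png

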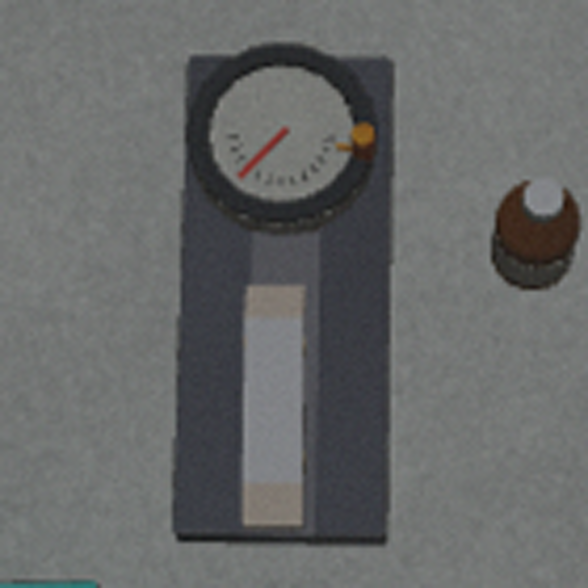

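View pics/s1.png

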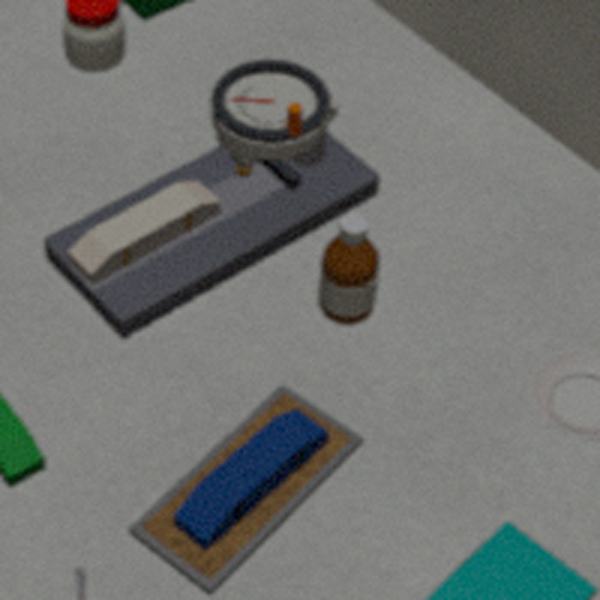

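```bash
cat >> h.py <<'E'
np.set_printoptions(precision=4,suppress=True)
def go(P,yaw=None):
    """P target TCP world; yaw = world angle (deg) of tool y, mod 180. prints the turn, and the shift (cm) before/after the turn"""
    s=get_state();r=R.from_quat(s["tcp_rot"]);M=r.as_matrix()
    d=np.array(P)-s["eef_pos"]
    cur=np.degrees(np.arctan2(M[1,1],M[0,1]))
    print("t",round(s["time"],2),"pos",s["eef_pos"],"y-yaw",round(cur,2),"z-axis",M[:,2],"F",s["contact_force"],"open",round(s["opening"],3))
    print(" shift now-axes cm",M.T@d*100)
    if yaw is not None:
        w=-((yaw-cur+90)%180-90)
        M2=M@R.from_euler("z",w,degrees=True).as_matrix()
        print(" turn wz",round(w,2)," shift after-turn axes cm",M2.T@d*100)
E
python3 - <<'E'
from h import *
c=read_camera("top")
z=lambda u,v:(u/4.2+240,v/4.2+120)
q=[onz(c,z(*p),.03)[:2] for p in[(176,537),(386,538),(393,58),(188,58)]]
print(q)
m=(q[0]+q[1])/2;n=(q[2]+q[3])/2;print(m,n,np.linalg.norm(n-m),np.degrees(np.arctan2(*(n-m)[::-1])),np.linalg.norm(q[0]-q[1]),np.linalg.norm(q[2]-q[3]))
for p in[(252,285),(322,285),(318,525),(245,525),(304,525)]:print(p,onz(c,z(*p),.03 if p[0]>310 else .046))
go([.49,-.05,.22],90)
E
```

```text
[array([0.4618, 0.0084]), array([ 0.4644, -0.1182]), array([ 0.7731, -0.1157]), array([0.7698, 0.0139])]
[ 0.4631 -0.0549] [ 0.7714 -0.0509] 0.30835800433818555 0.7465884914529064 0.12661504866633802 0.12969636820824035
(252, 285) [ 0.6164 -0.0328  0.046 ]
(322, 285) [ 0.6223 -0.0751  0.03  ]
(318, 525) [ 0.4713 -0.077   0.03  ]
(245, 525) [ 0.4672 -0.0338  0.046 ]
(304, 525) [ 0.4681 -0.069   0.046 ]
t 1.75 pos [0.1883 0.6482 0.2483] y-yaw 73.8 z-axis [-0.  0. -1.] F [-0.0041  0.2875  0.2404] open 0.998
 shift now-axes cm [-48.4529 -58.6259   2.8313]
 turn wz -16.2  shift after-turn axes cm [-30.1676 -69.8183   2.8313]
```

```bash
python3 -m crank '[[-1,-3.5,-1,0,0,0,-8.1],[-1,-3.5,-2,0,0,0,-8.1],[-1,-3.5,-3.5,0,0,0,0],[-1,-3,-4,0,0,0,0],[-1,-2.5,-4.3,0,0,0,0]]'; python3 -m crank '[[-1,-1.5,-4.5,0,0,0,0],[-1,-1.5,-4.5,0,0,0,0],[-1,-1.5,-4.5,0,0,0,0],[-1,-1.5,-4.5,0,0,0,0],[-1,-1.5,-4.5,0,0,0,0]]'; python3 -m crank '[[-1,-1,-4.8,0,0,0,0],[-1,-1,-4.8,0,0,0,0],[-1,-1,-4.8,0,0,0,0],[-1,-1,-4.8,0,0,0,0],[-1,-1,-4.5,0,0,0,0]]'
python3 - <<'E'
from h import *
go([.49,-.05,.22],90.75)
E
```

```text
time: 2.25
eef_pos: [0.3424, 0.4847, 0.2484]
tcp_rot: [-0.0, 1.0, 0.0, 0.0]
contact_force: [1.1, 0.5, 0.4]
opening: 1.003
time: 2.75
eef_pos: [0.4162, 0.2593, 0.2487]
tcp_rot: [-0.0, 1.0, 0.0, 0.0]
contact_force: [1.0, 0.2, 0.1]
opening: 1.0
time: 3.25
eef_pos: [0.466, 0.022, 0.2488]
tcp_rot: [0.0, 1.0, -0.0, 0.001]
contact_force: [0.1, 0.7, -0.6]
opening: 0.999
t 3.25 pos [0.466  0.022  0.2488] y-yaw 89.97 z-axis [ 0.0014 -0.0002 -1.    ] F [ 0.0689  0.7025 -0.5927] open 0.999
 shift now-axes cm [-2.3975 -7.1957  2.8843]
 turn wz -0.78  shift after-turn axes cm [-2.2998 -7.2275  2.8843]
```

```bash
python3 -m crank '[[-1,-1.2,-3.7,1.4,0,0,0],[-1,-1.2,-3.5,1.4,0,0,0],[-1,0,0,0,0,0,0]]'
python3 - <<'E'
from h import *
c=read_camera("wrist");cv2.imwrite("pics/w1.png",c["color"][:,:,::-1])
go([.49,-.05,.22],90.75)
for t,h in{"master":.03,"seat":.03,"bezel_knob":.149,"dial_centre":.127,"pointer_tip":.127,"zero_mark":.127}.items():
    for d in place_of(t,"wrist")[:2]:print(t,d["p"],d["location"],onz(c,d["location"],h))
E
```

```text
time: 3.55
eef_pos: [0.4898, -0.0512, 0.2186]
tcp_rot: [0.003, 1.0, -0.0, -0.001]
contact_force: [0.1, 0.7, -0.3]
opening: 1.002
t 3.6 pos [ 0.4896 -0.0494  0.2193] y-yaw 89.78 z-axis [-0.0022  0.0009 -1.    ] F [0.734  0.1381 0.1767] open 1.002
 shift now-axes cm [-0.0362 -0.0559 -0.0665]
 turn wz -0.97  shift after-turn axes cm [-0.0353 -0.0565 -0.0665]
master 0.75 [334.9, 278.7] [ 0.5417 -0.0474  0.03  ]
```

View pics/w1.png

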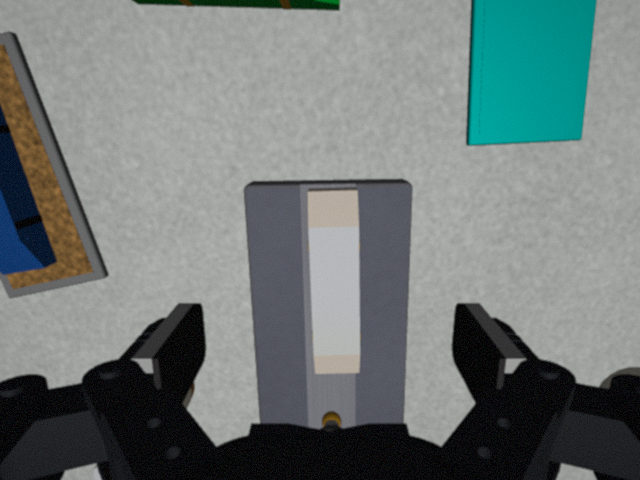

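Run:
```python
from h import *
c=read_camera("wrist")
for n,p,z in [("baseR",(246,186),.03),("baseL",(411,184),.03),("R2",(260,420),.03),("L2",(404,420),.03),("stripR",(300,186),.03),("stripR2",(307,410),.03),("stripL2",(356,410),.03),
 ("bar nearR",(308,190),.046),("bar nearL",(357,189),.046),("barfarR",(315,373),.046),("barfarL",(360,372),.046),("fullR",(309,227),.058),("fullL",(359,227),.058),("fR2",(314,355),.058),("fL2",(360,354),.058)]:
    print(n,onz(c,p,z))
g=cv2.cvtColor(c["color"],cv2.COLOR_RGB2GRAY)
cv2.imwrite("pics/w1z.png",cv2.resize(c["color"][170:440,230:430,::-1],None,fx=2.2,fy=2.2,interpolation=2))
```

```text
baseR [ 0.4681 -0.1111  0.03  ]
baseL [0.4663 0.0151 0.03  ]
R2 [ 0.6796 -0.1093  0.03  ]
L2 [0.6793 0.0205 0.03  ]
stripR [ 0.468  -0.0698  0.03  ]
stripR2 [ 0.6689 -0.0668  0.03  ]
stripL2 [ 0.6688 -0.023   0.03  ]
bar nearR [ 0.4686 -0.0629  0.046 ]
bar nearL [ 0.4678 -0.0272  0.046 ]
barfarR [ 0.6206 -0.0588  0.046 ]
barfarL [ 0.6196 -0.0216  0.046 ]
fullR [ 0.4934 -0.0619  0.058 ]
fullL [ 0.4933 -0.026   0.058 ]
fR2 [ 0.5966 -0.059   0.058 ]
fL2 [ 0.5956 -0.023   0.058 ]
```

View pics/w1z.png

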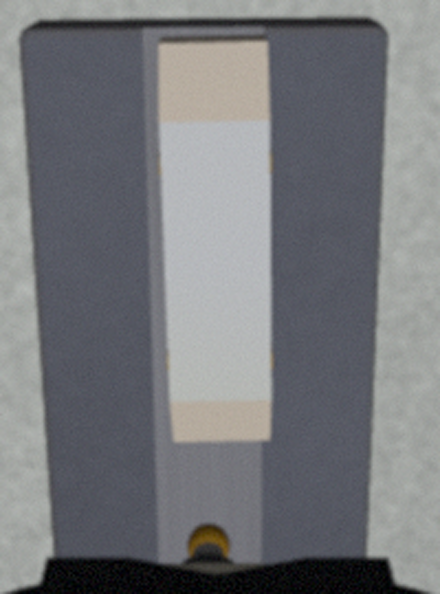

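```bash
python3 -m crank '[[-0.6,0.1,0.5,3.5,0,0,-1.9],[-0.6,0.05,0,4,0,0,0],[-0.6,0,0,4,0,0,0],[-0.6,0,0,2.5,0,0,0],[-0.6,0,0,1,0,0,0]]' 30
python3 - <<'E'
from h import *
go([.488,-.0444,.051],91.7)
c=read_camera("wrist");cv2.imwrite("pics/w2.png",c["color"][:,:,::-1])
E
```

```text
time: 4.45
eef_pos: [0.4864, -0.0417, 0.0677]
tcp_rot: [-0.017, 1.0, 0.001, -0.002]
contact_force: [-0.7, 0.0, -0.1]
opening: 0.801
t 4.45 pos [ 0.4864 -0.0417  0.0677] y-yaw 91.96 z-axis [-0.0049  0.0015 -1.    ] F [-0.6677  0.0086 -0.1271] open 0.801
 shift now-axes cm [-0.1559 -0.2789  1.665 ]
 turn wz 0.26  shift after-turn axes cm [-0.1571 -0.2782  1.665 ]
```

View pics/w2.png

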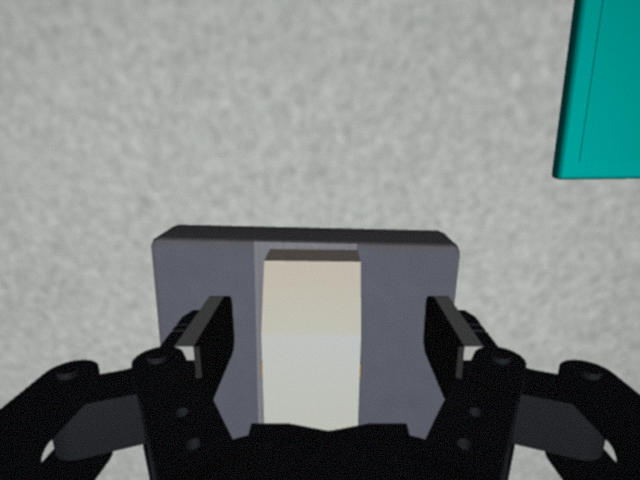

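Run:
```python
from h import *
c=read_camera("wrist")
for p,z in[((264,261),.046),((361,261),.046),((263,333),.058),((361,333),.058),((264,420),.058),((359,420),.058),((155,240),.03),((459,245),.03)]:print(p,onz(c,p,z))
s,r=tool()
print(proj(c,s["eef_pos"]),proj(c,s["eef_pos"]+[0,0,-.017]))
for sx in(-.011,.011): print(proj(c,s["eef_pos"]+r.apply([sx,.034,.017])),proj(c,s["eef_pos"]+r.apply([sx,.034,.008])))
```

```text
(264, 261) [ 0.4687 -0.0676  0.046 ]
(361, 261) [ 0.4675 -0.0313  0.046 ]
(263, 333) [ 0.4921 -0.0663  0.058 ]
(361, 333) [ 0.4909 -0.0309  0.058 ]
(264, 420) [ 0.529  -0.0662  0.058 ]
(359, 420) [ 0.5278 -0.0297  0.058 ]
(155, 240) [ 0.4665 -0.1145  0.03  ]
(459, 245) [0.4644 0.0101 0.03  ]
[330.2404 339.5648] [329.9901 316.8915]
[419.6295 343.3145] [424.9566 356.0599]
[423.1314 289.246 ] [428.8871 299.2283]
```

```bash
python3 -m crank '[[-0.6,-0.2,-0.7,0.6,0,0,0],[-0.6,0,0,0.7,0,0,0.3],[-0.6,0,0,0.35,0,0,0],[0.3,0,0,0,0,0,0],[0.3,0,0,0,0,0,0]]' 30;python3 -m crank '[[0.8,0,0,0,0,0,0],[0.8,0,0,0,0,0,0],[0.8,0,0,0,0,0,0]]' 30
python3 - <<'E'
from h import *
go([.488,-.0486,.051],91.5)
c=read_camera("wrist");cv2.imwrite("pics/w3.png",c["color"][:,:,::-1])
E
```

```text
time: 5.05
eef_pos: [0.4908, -0.05, 0.0541]
tcp_rot: [-0.014, 1.0, -0.0, 0.0]
contact_force: [0.4, -0.7, 0.3]
opening: 0.471
time: 5.35
eef_pos: [0.4909, -0.0497, 0.0543]
tcp_rot: [-0.014, 1.0, 0.0, 0.0]
contact_force: [-0.7, 1.7, 2.8]
opening: 0.412
t 5.35 pos [ 0.4909 -0.0497  0.0543] y-yaw 91.61 z-axis [ 0.0005  0.0001 -1.    ] F [-0.6769  1.7209  2.8077] open 0.412
 shift now-axes cm [0.2895 0.123  0.3322]
 turn wz 0.11  shift after-turn axes cm [0.2898 0.1225 0.3322]
```

View pics/w3.png

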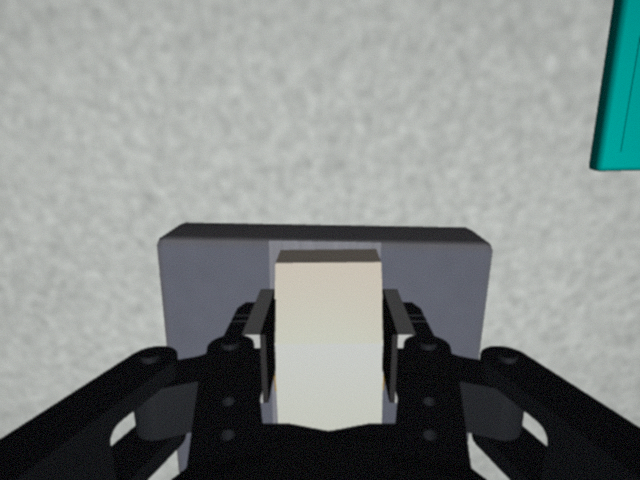

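```bash
python3 -m crank '[[0.8,-0.4,-0.1,0,0,0,0.7],[0.8,-0.8,0,0,0,0,0],[0.8,-0.8,0,0,0,0,0],[0.8,-0.6,0,0,0,0,0],[0.8,-0.4,0,0,0,0,0]]' 40;python3 -m crank '[[0.8,-0.4,0,0,0,0,0],[0.8,-0.4,0,0,0,0,0],[0.8,-0.4,0,0,0,0,0],[0.8,-0.4,0,0,0,0,0],[0.8,-0.4,0,0,0,0,0]]'
python3 - <<'E'
from h import *
go([.5637,-.0497,.0543],90.85)
c=read_camera("wrist");cv2.imwrite("pics/w4.png",c["color"][:,:,::-1])
c=read_camera("side");cv2.imwrite("pics/s4.png",cv2.resize(c["color"][150:300,270:430,::-1],None,fx=4,fy=4,interpolation=2))
E
```

```text
time: 5.9
eef_pos: [0.5184, -0.0503, 0.0543]
tcp_rot: [-0.008, 1.0, 0.0, -0.004]
contact_force: [-13.2, -0.5, 14.7]
opening: 0.415
time: 6.4
eef_pos: [0.5344, -0.0499, 0.0541]
tcp_rot: [-0.009, 1.0, 0.001, -0.011]
contact_force: [-26.1, -0.7, 22.9]
opening: 0.414
t 6.4 pos [ 0.5344 -0.0499  0.0541] y-yaw 91.08 z-axis [-0.0212  0.001  -0.9998] F [-26.0742  -0.7328  22.9213] open 0.414
 shift now-axes cm [-2.9265 -0.0353 -0.0819]
 turn wz 0.23  shift after-turn axes cm [-2.9266 -0.0238 -0.0819]
```

View pics/w4.png

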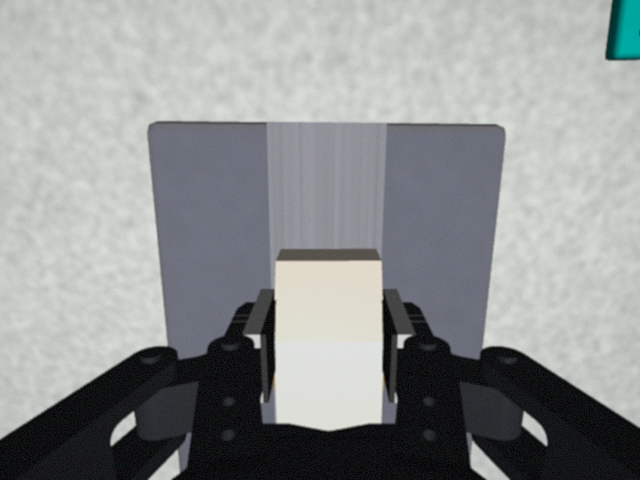

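View pics/s4.png

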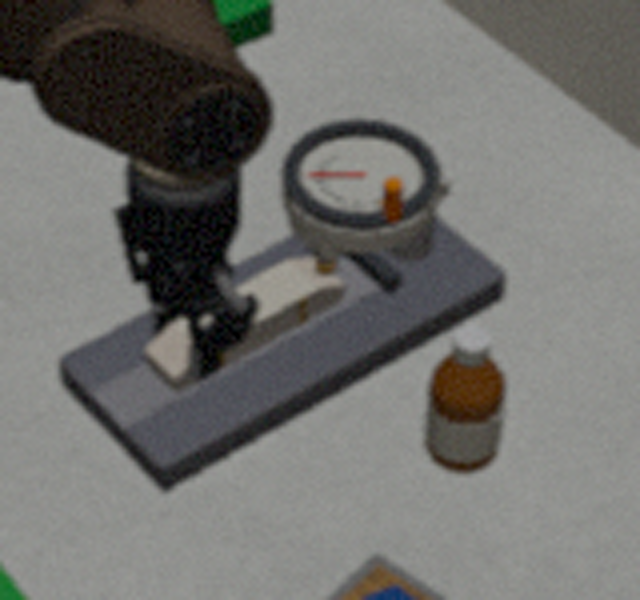

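```bash
python3 -m crank '[[0.8,0,0,-0.2,0,0,0],[0.8,0,0,-0.2,0,0,0]]';python3 - <<'E'
from h import *
go([.5637,-.0497,.0543],90.85);print(get_state()["wrist_torque"])
E
```

```text
time: 6.7
eef_pos: [0.5352, -0.0494, 0.055]
tcp_rot: [-0.008, 1.0, 0.001, -0.007]
contact_force: [-6.3, -0.6, -3.5]
opening: 0.411
t 6.7 pos [ 0.5352 -0.0494  0.055 ] y-yaw 90.92 z-axis [-0.014   0.0018 -0.9999] F [-6.2732 -0.6361 -3.5273] open 0.411
 shift now-axes cm [-2.8491 -0.0763  0.0303]
 turn wz 0.07  shift after-turn axes cm [-2.8492 -0.0728  0.0303]
[-0.1753  1.2742 -0.0726]
```

```bash
python3 -m crank '[[0.8,-0.4,0,0,0,0,0],[0.8,-0.4,0,0,0,0,0],[0.8,-0.4,0,0,0,0,0]]' 30;python3 - <<'E'
from h import *
go([.5637,-.0497,.0543],90.85);print(get_state()["wrist_torque"])
E
python3 -m crank '[[0.8,-0.4,0,0,0,0,0],[0.8,-0.4,0,0,0,0,0]]' 30;python3 - <<'E'
from h import *
go([.5637,-.0497,.0543],90.85);print(get_state()["wrist_torque"])
E
```

```text
time: 7.0
eef_pos: [0.5453, -0.0489, 0.0542]
tcp_rot: [-0.008, 1.0, 0.001, -0.01]
contact_force: [-16.5, 0.2, 3.7]
opening: 0.41
t 7.0 pos [ 0.5453 -0.0489  0.0542] y-yaw 90.95 z-axis [-0.0205  0.0027 -0.9998] F [-16.5142   0.2084   3.6947] open 0.41
 shift now-axes cm [-1.8368 -0.1154 -0.0505]
 turn wz 0.1  shift after-turn axes cm [-1.837  -0.1121 -0.0505]
[-0.1347  2.2002 -0.0709]
time: 7.2
eef_pos: [0.5545, -0.0488, 0.0543]
tcp_rot: [-0.008, 1.0, 0.001, -0.008]
contact_force: [-9.2, 0.3, -2.2]
opening: 0.414
t 7.2 pos [ 0.5545 -0.0488  0.0543] y-yaw 90.94 z-axis [-0.0164  0.0024 -0.9999] F [-9.1823  0.3118 -2.2264] open 0.414
 shift now-axes cm [-0.9171 -0.1037 -0.0109]
 turn wz 0.09  shift after-turn axes cm [-0.9173 -0.1023 -0.0109]
[-0.0148  1.1479  0.0075]
```

```bash
python3 -m crank '[[0.8,-0.3,-0.05,0,0,0,0],[0.8,-0.2,-0.05,0,0,0,0]]' ;
python3 -m crank '[[0.8,-0.2,0,0,0,0,0],[0.8,-0.2,0,0,0,0,0]]' ;python3 - <<'E'
from h import *
go([.5637,-.0497,.0543],90.85);print(get_state()["wrist_torque"])
c=read_camera("wrist");cv2.imwrite("pics/w5.png",c["color"][:,:,::-1])
c=read_camera("side");cv2.imwrite("pics/s5.png",cv2.resize(c["color"][150:300,270:430,::-1],None,fx=4,fy=4,interpolation=2))
E
```

```text
time: 7.4
eef_pos: [0.5609, -0.0496, 0.0544]
tcp_rot: [-0.008, 1.0, 0.001, -0.006]
contact_force: [-6.7, 1.1, -3.5]
opening: 0.41
time: 7.6
eef_pos: [0.5634, -0.0496, 0.0542]
tcp_rot: [-0.008, 1.0, 0.001, -0.009]
contact_force: [-15.9, -0.4, 3.7]
opening: 0.411
t 7.6 pos [ 0.5634 -0.0496  0.0542] y-yaw 90.94 z-axis [-0.0175  0.0025 -0.9998] F [-15.9158  -0.4205   3.6717] open 0.411
 shift now-axes cm [-0.0251 -0.0061 -0.0108]
 turn wz 0.09  shift after-turn axes cm [-0.0251 -0.0061 -0.0108]
[-0.1506  2.2043 -0.0755]
```

View pics/w5.png

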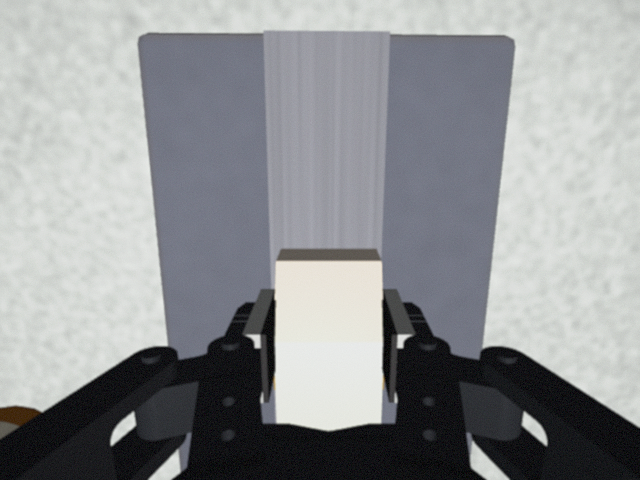

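View pics/s5.png

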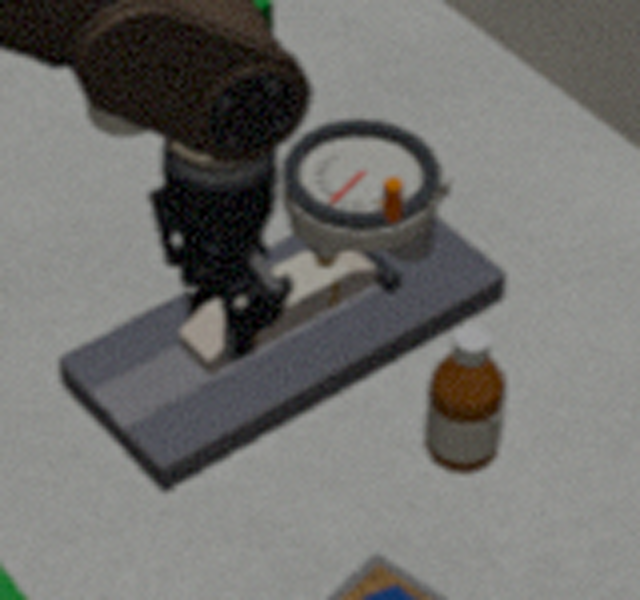

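```bash
python3 -m crank '[[0.8,-0.2,0,0,0,0,0],[0.8,0,0,0,0,0,0]]' ;
python3 -m crank '[[0.0,0.0,0,0,0,0,0],[-0.3,0,0,0,0,0,0],[-0.3,0,0,0,0,0,0]]' ;python3 - <<'E'
from h import *
go([.5637,-.0497,.0543],90.85);print(get_state()["wrist_torque"])
c=read_camera("wrist");cv2.imwrite("pics/w6.png",c["color"][:,:,::-1])
E
```

```text
time: 7.9
eef_pos: [0.5635, -0.0496, 0.0542]
tcp_rot: [-0.008, 1.0, 0.001, -0.012]
contact_force: [-17.1, -1.1, 6.0]
opening: 0.411
time: 8.2
eef_pos: [0.5724, -0.0508, 0.0582]
tcp_rot: [-0.008, 1.0, -0.0, 0.001]
contact_force: [-0.3, 0.2, 0.7]
opening: 0.652
t 8.2 pos [ 0.5724 -0.0508  0.0582] y-yaw 90.89 z-axis [ 0.0016 -0.0005 -1.    ] F [-0.3357  0.1838  0.7475] open 0.652
 shift now-axes cm [0.8717 0.1259 0.3858]
 turn wz 0.04  shift after-turn axes cm [0.8718 0.1253 0.3858]
[-0.0314  0.0111 -0.0389]
```

View pics/w6.png

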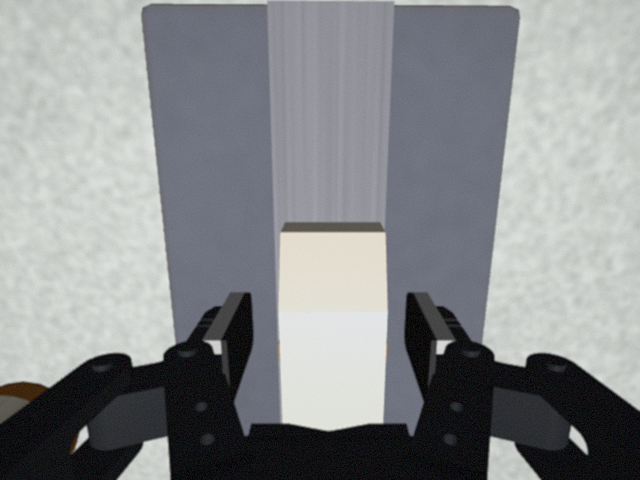

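Run:
```python
from h import *
c=read_camera("wrist")
a=onz(c,(331,6),.03);b=onz(c,(334,232),.046);b2=onz(c,(334,223),.03);k=onz(c,(334,310),.058);print(a,b,b2,k,np.linalg.norm(a-b2),b[0]-a[0])
```

```text
[ 0.4665 -0.0526  0.03  ] [ 0.5402 -0.0504  0.046 ] [ 0.5408 -0.0502  0.03  ] [ 0.5637 -0.0501  0.058 ] 0.0743600258774796 0.07369039309959519
```

```bash
python3 -m crank '[[-0.4,0,0,-3,0,0,0],[-0.4,0,0,-4.8,0,0,0],[-0.4,0,0,-4.8,0,0,0],[-0.4,-1,0,-4.8,0,0,0],[-0.4,-4,0,-4,0,0,0]]' ;
python3 -m crank '[[-0.4,-3.5,0,-2.5,0,0,0],[-0.4,-1.5,0,0,0,0,0],[-0.4,0,0,0,0,0,0]]' ;python3 - <<'E'
from h import *
go([.68,-.05,.3],90.85)
c=read_camera("wrist");cv2.imwrite("pics/w7.png",c["color"][:,:,::-1])
for t,h in{"bezel_knob":.149,"dial_centre":.127,"pointer_tip":.127,"zero_mark":.127}.items():
    for d in place_of(t,"wrist")[:2]:print(t,d["p"],d["location"],onz(c,d["location"],h))
t=read_camera("top");cv2.imwrite("pics/t7.png",t["color"][:,:,::-1])
E
```

```text
time: 8.8
eef_pos: [0.6169, -0.0498, 0.2718]
tcp_rot: [-0.008, 1.0, -0.001, 0.002]
contact_force: [0.6, -1.1, 0.1]
opening: 0.7
time: 9.1
eef_pos: [0.669, -0.0492, 0.2934]
tcp_rot: [-0.008, 1.0, -0.0, 0.002]
contact_force: [-0.3, -0.2, -0.7]
opening: 0.699
t 9.1 pos [ 0.669  -0.0492  0.2934] y-yaw 90.92 z-axis [ 0.003  -0.0007 -1.    ] F [-0.2942 -0.1945 -0.7003] open 0.699
 shift now-axes cm [-1.1051 -0.0989 -0.6564]
 turn wz 0.07  shift after-turn axes cm [-1.1052 -0.0975 -0.6564]
bezel_knob 0.73 [259.6, 236.3] [ 0.6752 -0.0967  0.149 ]
dial_centre 0.78 [325.9, 239.1] [ 0.6826 -0.052   0.127 ]
pointer_tip 0.75 [313.7, 197.2] [ 0.6518 -0.0611  0.127 ]
zero_mark 0.91 [280.0, 232.4] [ 0.6781 -0.0855  0.127 ]
```

View pics/w7.png

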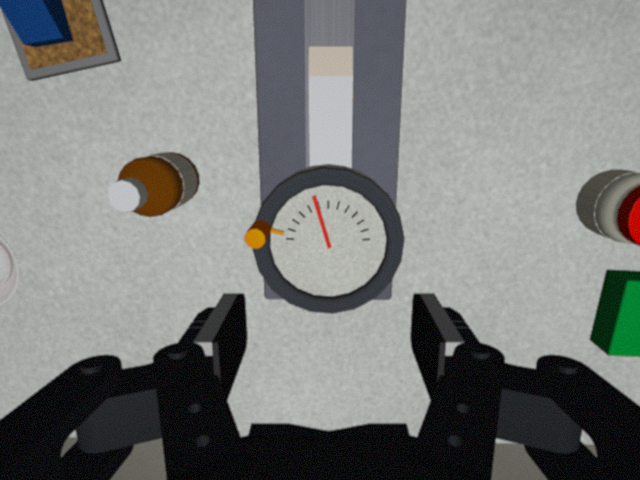

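```bash
cat > dial.py <<'E'
from h import *
def dial(c,show=None,zt=.127,win=None):
    im=c["color"].astype(int);r,g,b=im[...,0],im[...,1],im[...,2]
    hsv=cv2.cvtColor(c["color"],cv2.COLOR_RGB2HSV);H,S,V=hsv[...,0],hsv[...,1],hsv[...,2]
    W=np.zeros(H.shape,bool);x0,y0,x1,y1=win;W[y0:y1,x0:x1]=1
    red=W&((H<6)|(H>172))&(S>110)&(V>80)
    org=W&(H>=9)&(H<=22)&(S>130)&(V>90)
    return red,org
def line(c,mask,z):
    v,u=np.nonzero(mask);P=np.array([onz(c,(a,b),z)[:2] for a,b in zip(u,v)])
    m=P.mean(0);U,s,Vt=np.linalg.svd(P-m);return m,Vt[0],s,P
E
python3 - <<'E'
from dial import *
c=read_camera("wrist")
red,org=dial(c,win=(235,150,410,320))
o=c["color"][150:330,230:420,::-1].copy()
o2=o.copy();o2[red[150:330,230:420]]=(255,0,0);o2[org[150:330,230:420]]=(0,255,0)
cv2.imwrite("pics/d7.png",cv2.resize(np.hstack([o,o2]),None,fx=2.1,fy=2.1,interpolation=2))
print(red.sum(),org.sum())
m,d,s,P=line(c,red,.13);print(m,d,s,np.ptp((P-m)@d))
# dark ring outer fit
g=cv2.cvtColor(c["color"],cv2.COLOR_RGB2GRAY)
face=(cv2.connectedComponentsWithStats(((g>120)).astype(np.uint8)))
lab=face[1][260,340];k=face[1]==lab;print(lab,face[2][lab])
E
```

```text
196 412
[ 0.6686 -0.0556] [0.9556 0.2948] [0.1572 0.0106] 0.03906629427835325
62 [ 269  191  117  111 9821]
```

View pics/d7.png

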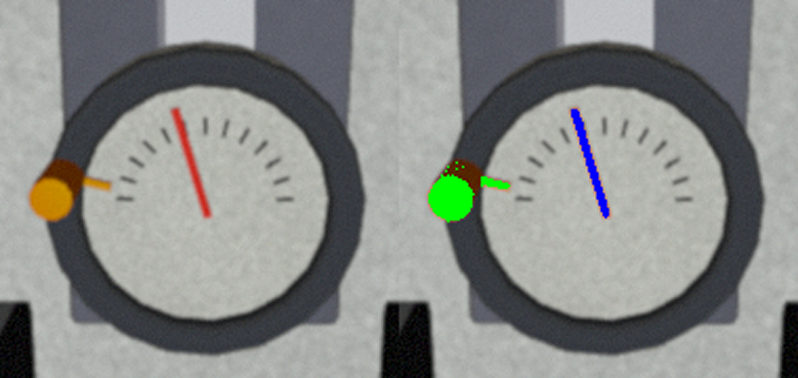

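Run:
```python
from dial import *
c=read_camera("wrist");g=cv2.cvtColor(c["color"],cv2.COLOR_RGB2GRAY)
_,lab,st,_=cv2.connectedComponentsWithStats((g>105).astype(np.uint8))
k=(lab==lab[260,340]).astype(np.uint8)
k=cv2.morphologyEx(k,cv2.MORPH_CLOSE,np.ones((15,15)))
cs,_=cv2.findContours(k,0,1);C=max(cs,key=cv2.contourArea)
for z in(.127,.138):
    P=np.array([onz(c,p[0],z)[:2] for p in C]);(x,y),r=cv2.minEnclosingCircle((P*1000).astype(np.float32))
    A=np.c_[2*P,np.ones(len(P))];sol=np.linalg.lstsq(A,(P**2).sum(1),rcond=None)[0];print(z,"circ fit",sol[:2],np.sqrt(sol[2]+sol[:2]@sol[:2]),"encl",x,y,r)
red,org=dial(c,win=(235,150,410,320))
n,l,st,ce=cv2.connectedComponentsWithStats(org.astype(np.uint8))
mk=org.copy();mk[:,:268]=0
m,d,s,P=line(c,mk,.13);print("mark",m,d,s,len(P))
kn=org&(l==l[238,255]);v,u=np.nonzero(kn);e=cv2.minEnclosingCircle(np.c_[u,v].astype(np.float32));print(e,onz(c,e[0],.162),onz(c,(e[0][0]+7,e[0][1]),.162)-onz(c,e[0],.162))
```

```text
0.127 circ fit [ 0.6851 -0.0507] 0.0420408988937934 encl 685.2467651367188 -50.729225158691406 42.68510437011719
0.138 circ fit [ 0.6818 -0.0507] 0.04045047166425256 encl 681.9544067382812 -50.742862701416016 41.070308685302734
mark [ 0.6764 -0.0884] [0.1997 0.9799] [0.0218 0.006 ] 53
((254.14285278320312, 243.2857208251953), 11.088790893554688) [ 0.6725 -0.0976  0.162 ] [-0.0001  0.0045  0.    ]
```

```bash
python3 -m crank '[[0.2,-0.4,-2.5,3,0,0,0],[0.2,0,-2.45,4,0,0,0],[0.2,0,0,3.5,0,0,0],[0.2,0,0,1.5,0,0,0],[0.2,0,0,0,0,0,0]]' 20;python3 - <<'E'
from h import *
go([.674,-.0985,.162],90.85)
c=read_camera("wrist");cv2.imwrite("pics/w8.png",c["color"][:,:,::-1])
E
```

```text
time: 10.0
eef_pos: [0.67, -0.0979, 0.1689]
tcp_rot: [-0.008, 1.0, 0.001, -0.003]
contact_force: [0.3, -0.5, 0.5]
opening: 0.401
t 10.0 pos [ 0.67   -0.0979  0.1689] y-yaw 90.89 z-axis [-0.006  0.002 -1.   ] F [ 0.3111 -0.4722  0.5428] open 0.401
 shift now-axes cm [-0.4075 -0.0716  0.6844]
 turn wz 0.04  shift after-turn axes cm [-0.4076 -0.0713  0.6844]
```

View pics/w8.png

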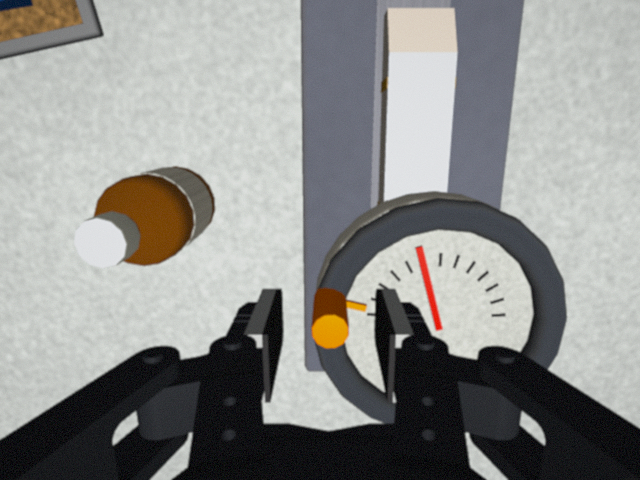

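```bash
python3 -m crank '[[0.2,0,0,0.7,0,0,0],[0.9,0,0,0,0,0,0],[0.9,0,0,0,0,0,0],[0.9,0,0,0,0,0,0],[0.9,0,0,0,0,0,0]]' 20;python3 - <<'E'
from h import *
go([.67,-.0985,.162],90.85)
s=get_state();C=np.array([.685,-.0507])
for th in(1.355,1.2,1.0,.8,.6,.45,.3):print(th,C-.049*np.array([np.cos(th),np.sin(th)]))
E
```

```text
time: 10.55
eef_pos: [0.6727, -0.0976, 0.1669]
tcp_rot: [-0.008, 1.0, 0.001, 0.001]
contact_force: [0.5, 4.5, 4.0]
opening: 0.144
t 10.55 pos [ 0.6727 -0.0976  0.1669] y-yaw 90.91 z-axis [ 0.0027  0.0011 -1.    ] F [0.5145 4.453  3.9909] open 0.144
 shift now-axes cm [ 0.2728 -0.0861  0.4857]
 turn wz 0.06  shift after-turn axes cm [ 0.2727 -0.0863  0.4857]
1.355 [ 0.6745 -0.0986]
1.2 [ 0.6672 -0.0964]
1.0 [ 0.6585 -0.0919]
0.8 [ 0.6509 -0.0859]
0.6 [ 0.6446 -0.0784]
0.45 [ 0.6409 -0.072 ]
0.3 [ 0.6382 -0.0652]
```

```bash
python3 -m crank '[[0.9,0.73,0.22,0,0,0,0],[0.9,0.87,0.45,0,0,0,0],[0.9,0.76,0.6,0,0,0,0],[0.9,0.63,0.75,0,0,0,0],[0.9,0.37,0.64,0,0,0,0]]';python3 -m crank '[[0.9,0.27,0.68,0,0,0,0],[0.9,0,0,0,0,0,0],[0.9,0,0,0,0,0,0]]';python3 - <<'E'
from h import *
go([.6382,-.0652,.1669],90.85)
c=read_camera("wrist");cv2.imwrite("pics/w9.png",c["color"][:,:,::-1])
E
```

```text
time: 11.05
eef_pos: [0.6366, -0.0748, 0.1667]
tcp_rot: [-0.008, 1.0, -0.003, -0.001]
contact_force: [-3.7, -7.3, 7.7]
opening: 0.145
time: 11.35
eef_pos: [0.632, -0.0675, 0.1666]
tcp_rot: [-0.008, 1.0, -0.002, -0.004]
contact_force: [-9.7, -5.7, 12.2]
opening: 0.144
t 11.35 pos [ 0.632  -0.0675  0.1666] y-yaw 90.95 z-axis [-0.0088 -0.0045 -1.    ] F [-9.6675 -5.7381 12.2232] open 0.144
 shift now-axes cm [-0.6261  0.224  -0.0369]
 turn wz 0.1  shift after-turn axes cm [-0.6258  0.2251 -0.0369]
```

View pics/w9.png

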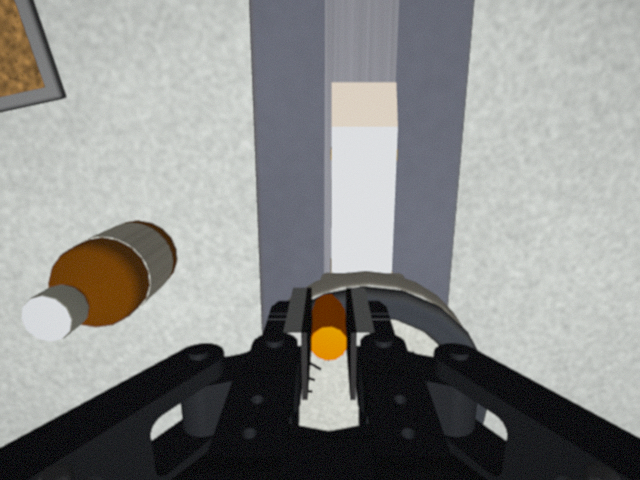

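```bash
python3 -m crank '[[0.9,0,0,-0.4,0,0,0],[0.9,0,0,0,0,0,0]]';python3 - <<'E'
from h import *
go([.6382,-.0652,.1669],90.85)
E
python3 -m crank '[[0.2,0,0,0,0,0,0],[0.2,0,0,0,0,0,0],[0.2,0,0,-3,0,0,0],[0.2,0,0,-4.5,0,0,0],[0.2,0,0,-4.5,0,0,0]]';python3 -m crank '[[-0.4,-2,1.5,-1,0,0,0],[-0.4,-1.8,0,0,0,0,0],[-0.4,0,0,0,0,0,0]]'
cat > meas.py <<'E'
import sys
from dial import *
def run(name):
    go([.669,-.0492,.2934],90.9)
    c=read_camera("wrist");cv2.imwrite(f"pics/{name}.png",c["color"][:,:,::-1])
    hsv=cv2.cvtColor(c["color"],cv2.COLOR_RGB2HSV);g=cv2.cvtColor(c["color"],cv2.COLOR_RGB2GRAY)
    red,org=dial(c,win=(235,140,420,330))
    m,d,s,P=line(c,red,.13);print("ptr",m,"angle",np.arctan(d[1]/d[0]),np.ptp((P-m)@d),len(P))
    v,u=np.nonzero(red|org);print("org",[ (int(a.min()),int(a.max())) for a in np.nonzero(org)])
    y0=max(0,np.nonzero(red)[0].min()-60);x0=np.nonzero(red)[1].min()-70
    cv2.imwrite(f"pics/{name}z.png",cv2.resize(c["color"][y0:y0+150,x0:x0+170,::-1],None,fx=4,fy=4,interpolation=2));print("crop",x0,y0)
    return c,red,org
if __name__=="__main__": run(sys.argv[1])
E
python3 meas.py m1
```

```text
time: 11.6
eef_pos: [0.6314, -0.0667, 0.167]
tcp_rot: [-0.008, 1.0, -0.001, -0.005]
contact_force: [-3.9, -4.7, 0.2]
opening: 0.143
t 11.6 pos [ 0.6314 -0.0667  0.167 ] y-yaw 90.9 z-axis [-0.0098 -0.0019 -0.9999] F [-3.8759 -4.7481  0.1804] open 0.143
 shift now-axes cm [-0.6777  0.1387  0.0027]
 turn wz 0.05  shift after-turn axes cm [-0.6775  0.1394  0.0027]
time: 12.1
eef_pos: [0.6343, -0.0649, 0.2893]
tcp_rot: [-0.008, 1.0, 0.001, -0.001]
contact_force: [0.5, -0.7, -0.1]
opening: 0.396
time: 12.4
eef_pos: [0.674, -0.0493, 0.2997]
tcp_rot: [-0.009, 1.0, 0.0, 0.001]
contact_force: [-0.4, -0.3, -0.5]
opening: 0.696
t 12.4 pos [ 0.674  -0.0493  0.2997] y-yaw 90.98 z-axis [ 0.0015  0.0001 -1.    ] F [-0.3864 -0.2618 -0.4515] open 0.696
 shift now-axes cm [0.4962 0.0143 0.6289]
 turn wz 0.08  shift after-turn axes cm [0.4963 0.0136 0.6289]
ptr [ 0.6695 -0.0552] angle 0.2956965863234648 0.038798024355268135 179
org [(165, 192), (292, 314)]
crop 244 128
```

View pics/m1z.png

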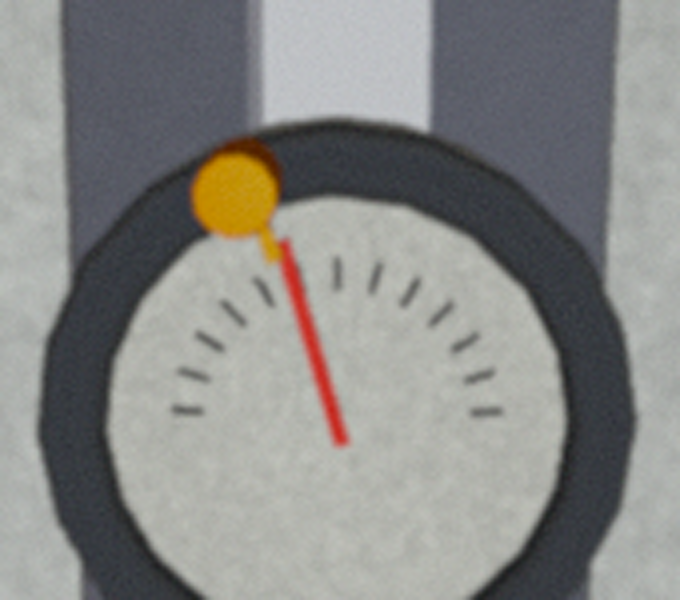

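```bash
cat > mk.py <<'E'
from dial import *
from meas import *
def delta(c,red,org,zd=.128):
    # world circle centre from dark-ring inner edge (face contour), plane zd
    v,u=np.nonzero(org);P=np.array([onz(c,q,zd)[:2] for q in zip(u,v)])
    C=np.array([.6855,-.0500]) if not hasattr(delta,'C') else delta.C
    m,d,s,Q=line(c,red,zd)
    if d[0]>0:d=-d
    n=np.array([-d[1],d[0]])
    # centre = foot of C on pointer line
    C=m+d*((C-m)@d)
    r=np.linalg.norm(P-C,axis=1)
    tip=((Q-C)@d).max()
    for lo,hi in((.033,.0365),(.034,.038),(.035,.039)):
        k=(r>lo)&(r<hi)
        if k.sum():
            w=P[k]-C;a=np.arctan2(w@n,w@d);print("r",lo,hi,"n",k.sum(),"mark minus pointer rad (anticlockwise +)",a.mean())
    print("centre",C,"tip r",tip,"r range",r.min())
if __name__=="__main__":
    import sys;delta(*run(sys.argv[1]))
E
python3 mk.py m2
```

```text
t 12.45 pos [ 0.6728 -0.0495  0.2986] y-yaw 90.95 z-axis [-0.0012  0.0004 -1.    ] F [0.2111 0.5523 0.2396] open 0.699
 shift now-axes cm [0.3805 0.0321 0.5182]
 turn wz 0.05  shift after-turn axes cm [0.3806 0.0317 0.5182]
ptr [ 0.6695 -0.0552] angle 0.29437528329148566 0.03838338032622671 178
org [(168, 195), (292, 314)]
crop 244 131
r 0.033 0.0365 n 20 mark minus pointer rad (anticlockwise +) 0.05320149459427944
r 0.034 0.038 n 22 mark minus pointer rad (anticlockwise +) 0.05847716624412692
r 0.035 0.039 n 21 mark minus pointer rad (anticlockwise +) 0.059589084393363904
centre [ 0.6857 -0.0505] tip r 0.03584806786121809 r range 0.033282252631998605
```

```bash
python3 -m crank '[[0.2,2,-0.7,3,0,0,0],[0.2,1.7,-0.66,4,0,0,0],[0.2,0,0,3.7,0,0,0],[0.2,0,0,1.6,0,0,0],[0.2,0,0,0.3,0,0,0]]' 20;python3 - <<'E'
from h import *
go([.636,-.0637,.169],90.9)
c=read_camera("wrist");cv2.imwrite("pics/w10.png",c["color"][:,:,::-1])
go([.636,-.0637,.169],90.9)
E
```

```text
time: 13.0
eef_pos: [0.6339, -0.0639, 0.17]
tcp_rot: [-0.008, 1.0, 0.001, -0.003]
contact_force: [0.6, -0.4, -1.1]
opening: 0.401
t 13.0 pos [ 0.6339 -0.0639  0.17  ] y-yaw 90.88 z-axis [-0.006   0.0017 -1.    ] F [ 0.6026 -0.4031 -1.0909] open 0.401
 shift now-axes cm [-0.2088  0.0137  0.0943]
 turn wz -0.02  shift after-turn axes cm [-0.2088  0.0136  0.0943]
t 13.05 pos [ 0.6352 -0.0641  0.1719] y-yaw 90.89 z-axis [-0.0026  0.0007 -1.    ] F [-0.1068 -0.0344 -0.1305] open 0.402
 shift now-axes cm [-0.0773  0.0384  0.2884]
 turn wz -0.01  shift after-turn axes cm [-0.0773  0.0384  0.2884]
```

View pics/w10.png

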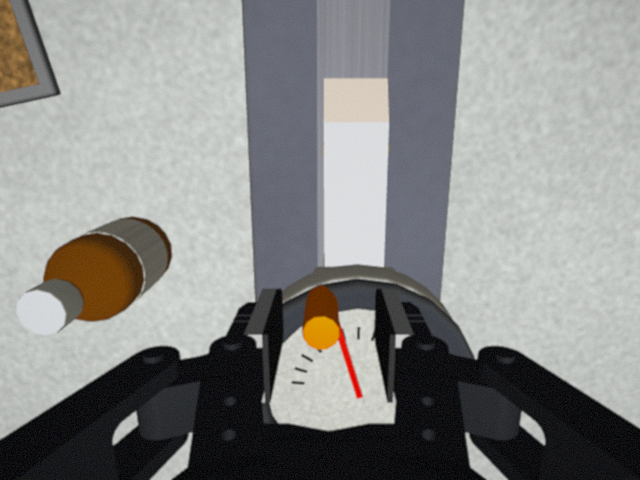

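```bash
python3 -m crank '[[0.9,0,0.03,0.2,0,0,0],[0.9,0,0,0,0,0,0],[0.9,0,0,0,0,0,0],[0.9,0,0,0,0,0,0]]' 20;python3 - <<'E'
from h import *
go([.636,-.0637,.169],90.9)
E
python3 -m crank '[[0.2,0,0,0,0,0,0],[0.2,0,0,0,0,0,0],[0.2,0,0,-3,0,0,0],[0.2,0,0,-4.5,0,0,0],[0.2,0,0,-4.5,0,0,0]]';python3 -m crank '[[-0.4,-2,1.4,-0.5,0,0,0],[-0.4,-1.8,0,0,0,0,0],[-0.4,0,0,0,0,0,0],[-0.4,0,0,0,0,0,0]]'
python3 mk.py m3
```

```text
time: 13.45
eef_pos: [0.6371, -0.0644, 0.1733]
tcp_rot: [-0.008, 1.0, -0.001, 0.002]
contact_force: [0.3, -1.7, 4.2]
opening: 0.137
t 13.45 pos [ 0.6371 -0.0644  0.1733] y-yaw 90.9 z-axis [ 0.0035 -0.0013 -1.    ] F [ 0.263  -1.6503  4.1967] open 0.137
 shift now-axes cm [0.1141 0.0738 0.4335]
 turn wz 0.0  shift after-turn axes cm [0.1141 0.0738 0.4335]
time: 13.95
eef_pos: [0.6352, -0.0635, 0.2908]
tcp_rot: [-0.008, 1.0, 0.001, -0.002]
contact_force: [0.6, -1.1, 0.4]
opening: 0.403
time: 14.35
eef_pos: [0.6732, -0.0491, 0.2949]
tcp_rot: [-0.008, 1.0, 0.0, -0.001]
contact_force: [0.4, -0.3, -0.6]
opening: 0.697
t 14.35 pos [ 0.6732 -0.0491  0.2949] y-yaw 90.91 z-axis [-0.0025  0.0006 -1.    ] F [ 0.3747 -0.3133 -0.5769] open 0.697
 shift now-axes cm [ 0.4169 -0.003   0.147 ]
 turn wz 0.01  shift after-turn axes cm [ 0.4169 -0.0031  0.147 ]
ptr [ 0.6705 -0.055 ] angle 0.29869718063028466 0.03501047944719021 176
org [(167, 196), (294, 316)]
crop 244 136
r 0.033 0.0365 n 17 mark minus pointer rad (anticlockwise +) 0.008180985788816833
r 0.034 0.038 n 21 mark minus pointer rad (anticlockwise +) 0.008185022481609502
r 0.035 0.039 n 20 mark minus pointer rad (anticlockwise +) 0.011359154648453633
centre [ 0.6856 -0.0505] tip r 0.03253270869690858 r range 0.03273153784959645
```

View pics/m3z.png

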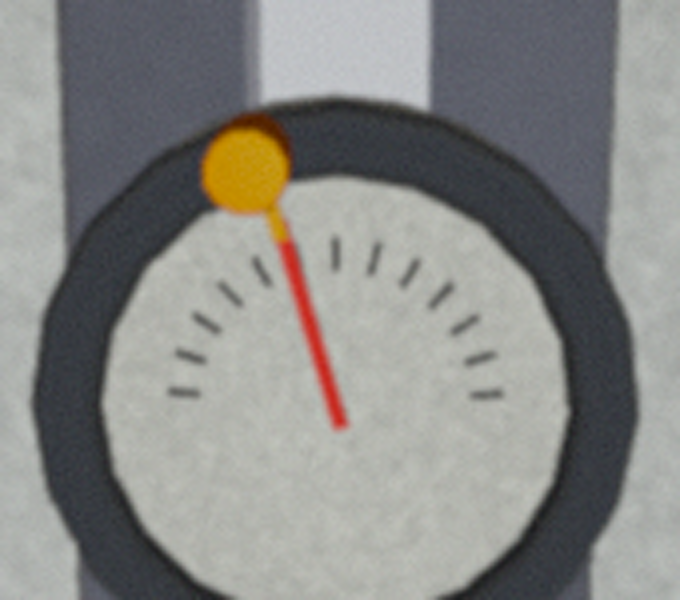

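```bash
python3 -m crank '[[-0.4,4.5,0.1,0,0,0,0],[-0.4,4.5,0,1,0,0,0],[-0.4,2,0,4,0,0,0],[-0.4,0,0,4.8,0,0,0],[-0.4,0,0,4.8,0,0,0]]';python3 -m crank '[[-0.4,0,0,4.8,0,0,0],[-0.4,0,0,2.5,0,0,0],[-0.4,0,0,1,0,0,0],[-0.4,0,0,0,0,0,0]]';python3 - <<'E'
from h import *
go([.5634,-.0496,.056],90.9)
c=read_camera("wrist");cv2.imwrite("pics/w11.png",c["color"][:,:,::-1])
E
```

```text
time: 14.9
eef_pos: [0.5625, -0.0502, 0.1495]
tcp_rot: [-0.007, 1.0, -0.0, 0.001]
contact_force: [-0.4, -0.0, -0.9]
opening: 0.702
time: 15.3
eef_pos: [0.5623, -0.0499, 0.0657]
tcp_rot: [-0.008, 1.0, 0.001, -0.002]
contact_force: [-0.1, 0.0, -0.2]
opening: 0.697
t 15.3 pos [ 0.5623 -0.0499  0.0657] y-yaw 90.87 z-axis [-0.0035  0.001  -1.    ] F [-0.0799  0.0374 -0.1839] open 0.697
 shift now-axes cm [-0.1165  0.0292  0.9713]
 turn wz -0.03  shift after-turn axes cm [-0.1166  0.0292  0.9713]
```

View pics/w11.png

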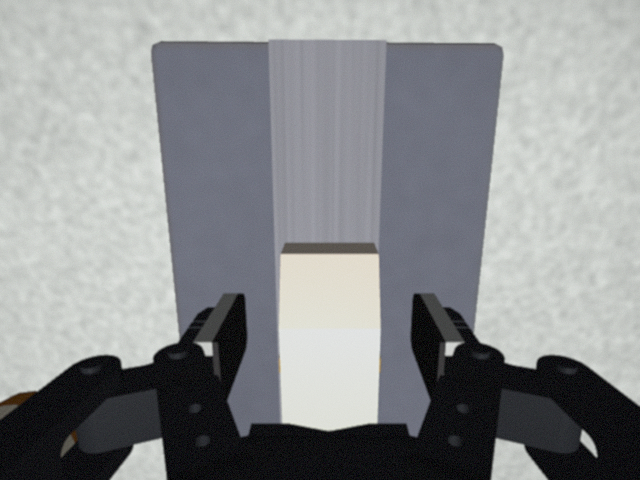

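```bash
python3 -m crank '[[-0.2,0,0.03,0.8,0,0,0],[0.8,0,0,0,0,0,0],[0.8,0,0,0,0,0,0],[0.8,0,0,0,0,0,0],[0.8,0,0,0,0,0,0]]' 40;python3 -m crank '[[0.8,0.4,0,0,0,0,0],[0.8,0.6,0,0,0,0,0],[0.8,0.8,0,0,0,0,0],[0.8,0.8,0,0,0,0,0]]';python3 - <<'E'
from h import *
go([.4904,-.0502,.056],90.9)
E
```

```text
time: 15.85
eef_pos: [0.5643, -0.0497, 0.0604]
tcp_rot: [-0.008, 1.0, -0.0, 0.001]
contact_force: [-1.8, 1.5, 5.4]
opening: 0.404
time: 16.25
eef_pos: [0.5404, -0.0509, 0.0604]
tcp_rot: [-0.007, 1.0, -0.001, 0.004]
contact_force: [5.1, 0.1, -0.5]
opening: 0.413
t 16.25 pos [ 0.5404 -0.0509  0.0604] y-yaw 90.85 z-axis [ 0.0083 -0.0016 -1.    ] F [ 5.0914  0.079  -0.4745] open 0.413
 shift now-axes cm [4.9978 0.1407 0.3968]
 turn wz -0.05  shift after-turn axes cm [4.9977 0.1454 0.3968]
```

```bash
python3 -m crank '[[0.8,0.9,0,0,0,0,0],[0.8,1,0,0,0,0,0],[0.8,1,0,0,0,0,0],[0.8,1,0,0,0,0,0],[0.8,0.9,0,0,0,0,0]]';python3 -m crank '[[0.8,0.3,0,0,0,0,0],[0,0,0,0,0,0,0],[-0.2,0,0,0,0,0,0],[-0.2,0,0,-2.5,0,0,0],[-0.2,-1.5,0,-1,0,0,0]]';python3 -m crank '[[-0.2,-4,0,0,0,0,0],[-0.2,0,0,0,0,0,0]]';python3 - <<'E'
from h import *
go([.54,-.0502,.056],90.9)
c=read_camera("wrist");cv2.imwrite("pics/w12.png",c["color"][:,:,::-1])
E
```

```text
time: 16.75
eef_pos: [0.4906, -0.0514, 0.0603]
tcp_rot: [-0.008, 1.0, -0.001, 0.002]
contact_force: [5.4, 0.4, 3.2]
opening: 0.409
time: 17.25
eef_pos: [0.4996, -0.0503, 0.0937]
tcp_rot: [-0.008, 1.0, 0.0, -0.002]
contact_force: [0.6, 0.2, -0.3]
opening: 0.6
time: 17.45
eef_pos: [0.5442, -0.0505, 0.0939]
tcp_rot: [-0.008, 1.0, -0.0, 0.0]
contact_force: [-0.2, 0.3, 0.1]
opening: 0.602
t 17.45 pos [ 0.5442 -0.0505  0.0939] y-yaw 90.94 z-axis [ 0.0005 -0.0004 -1.    ] F [-0.2341  0.3341  0.1494] open 0.602
 shift now-axes cm [0.4207 0.0351 3.7942]
 turn wz 0.04  shift after-turn axes cm [0.4207 0.0348 3.7942]
```

View pics/w12.png

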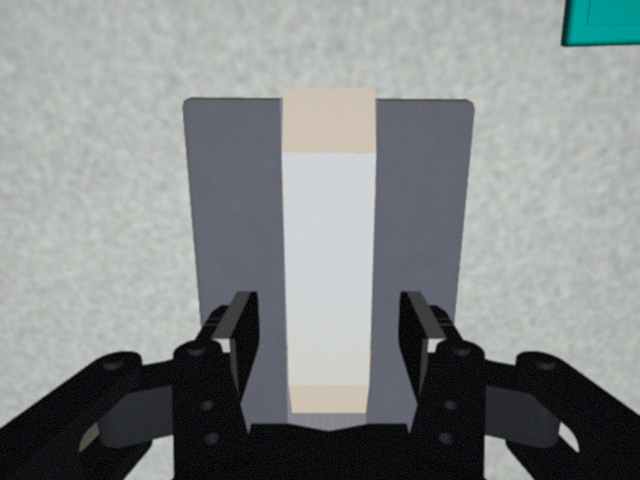

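Run:
```python
from h import *
c=read_camera("wrist")
for p,z in[((328,90),.046),((329,412),.046),((329,152),.058),((329,386),.058)]:print(onz(c,p,z))
go([.54,-.0502,.056],90.9)
```

```text
[ 0.4609 -0.0526  0.046 ]
[ 0.6094 -0.0496  0.046 ]
[ 0.4841 -0.0518  0.058 ]
[ 0.5865 -0.05    0.058 ]
t 17.55 pos [ 0.5406 -0.0498  0.0926] y-yaw 90.94 z-axis [-0.0045  0.0009 -1.    ] F [ 0.3492 -0.1517  0.2472] open 0.601
 shift now-axes cm [ 0.0454 -0.0447  3.6645]
 turn wz 0.04  shift after-turn axes cm [ 0.0454 -0.0447  3.6645]
```

```bash
python3 -m crank '[[-0.2,0.6,-0.03,2,0,0,0],[-0.2,0,0,1.7,0,0,0],[0.8,0,0,0,0,0,0],[0.8,0,0,0,0,0,0],[0.8,0,0,0,0,0,0]]' 60;python3 -m crank '[[0.8,0,0,0,0,0,0],[0.8,0,0,-0.5,0,0,0],[0.8,0,0,-2,0,0,0],[0.8,0,0,-4,0,0,0],[0.8,0,0,-4.5,0,0,0]]';python3 - <<'E'
from h import *
c=read_camera("top")
q=[onz(c,p,.008)[:2] for p in[(151,215),(182,217),(166,293),(135,291)]]
print(q,np.mean(q,0)); a=(q[0]+q[1])/2-(q[2]+q[3])/2;print(np.linalg.norm(a),np.degrees(np.arctan2(a[1],a[0])))
go([.44,.25,.2],90+np.degrees(np.arctan2(a[1],a[0])))
cv2.imwrite("pics/t12.png",c["color"][:,:,::-1])
E
```

```text
time: 18.05
eef_pos: [0.5349, -0.0504, 0.0569]
tcp_rot: [-0.008, 1.0, 0.0, -0.001]
contact_force: [-0.8, 0.0, -4.1]
opening: 0.408
time: 18.55
eef_pos: [0.5344, -0.0501, 0.1671]
tcp_rot: [-0.008, 1.0, 0.001, -0.002]
contact_force: [0.7, -0.3, -3.2]
opening: 0.409
[array([0.5445, 0.3552]), array([0.5411, 0.274 ]), array([0.3429, 0.2979]), array([0.346 , 0.3766])] [0.4436 0.3259]
0.1996423913063978 -6.530244248650052
t 18.6 pos [ 0.5398 -0.0514  0.1776] y-yaw 90.92 z-axis [ 0.0126 -0.0036 -0.9999] F [ 4.2726 -0.2922  3.0206] open 0.405
 shift now-axes cm [ 9.4647 30.291  -2.4715]
 turn wz 7.45  shift after-turn axes cm [13.3126 28.8079 -2.4715]
```

View pics/t12.png

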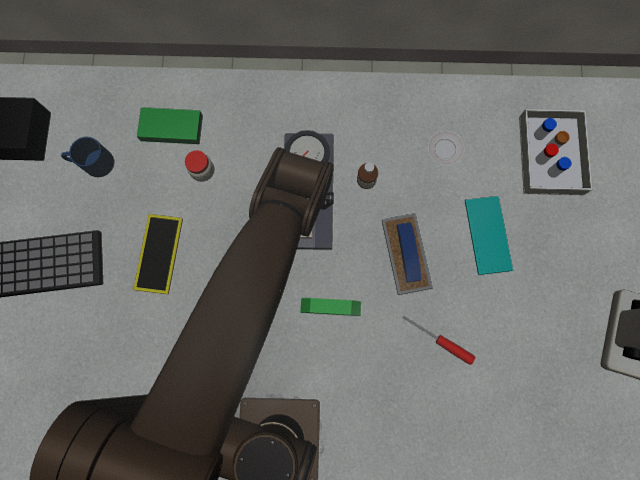

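```bash
python3 -m crank '[[0.8,2,0,-1,0,0,0],[0.8,3,2,0,0,0,4],[0.8,3,4,0,0,0,3.5],[0.8,2,4.3,0,0,0,0],[0.8,2,4.3,0,0,0,0]]';python3 -m crank '[[0.8,1,4.5,0,0,0,0],[0.8,0.5,4.5,0,0,0,0],[0.8,0.2,4.5,0,0,0,0],[0.8,0,0,0,0,0,0]]';python3 - <<'E'
from h import *
go([.444,.328,.1],83.5)
c=read_camera("wrist");cv2.imwrite("pics/w13.png",c["color"][:,:,::-1])
E
```

```text
time: 19.1
eef_pos: [0.4268, 0.1014, 0.1777]
tcp_rot: [0.058, 0.998, 0.0, 0.001]
contact_force: [0.5, 1.2, -4.7]
opening: 0.403
time: 19.5
eef_pos: [0.4262, 0.2409, 0.1782]
tcp_rot: [0.055, 0.999, 0.001, 0.001]
contact_force: [-0.2, -0.2, -5.0]
opening: 0.405
t 19.5 pos [0.4262 0.2409 0.1782] y-yaw 83.73 z-axis [ 0.0021  0.0028 -1.    ] F [-0.1695 -0.2157 -4.9689] open 0.405
 shift now-axes cm [-0.8051  8.8313  7.8482]
 turn wz 0.23  shift after-turn axes cm [-0.7694  8.8344  7.8482]
```

View pics/w13.png

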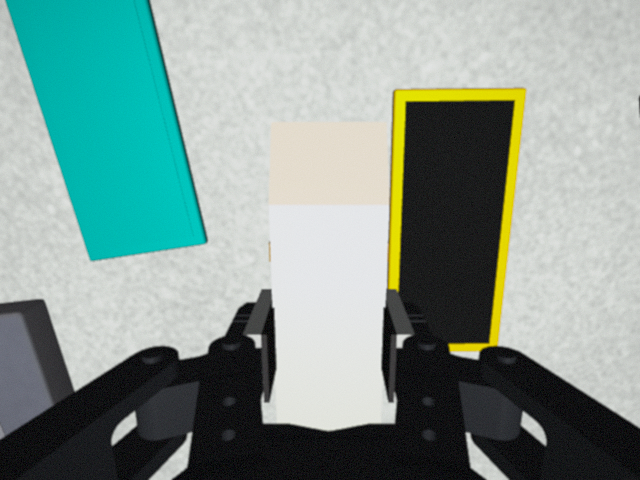

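Run:
```python
from h import *
c=read_camera("wrist")
q=[onz(c,p,.008)[:2] for p in[(395,90),(525,89),(498,350)]];print(q)
ctr=(q[0]+q[2])/2;a=q[2]-q[1];print("centre",ctr,np.linalg.norm(a),np.degrees(np.arctan2(a[1],a[0])),np.linalg.norm(q[1]-q[0]))
go([*ctr,.1],83.5)
```

```text
[array([0.3417, 0.2919]), array([0.3506, 0.3787]), array([0.5464, 0.3604])]
centre [0.444  0.3261] 0.1966015254133688 -5.358768919311839 0.08731016098180615
t 19.6 pos [0.426  0.2372 0.1774] y-yaw 83.56 z-axis [ 0.0001 -0.0005 -1.    ] F [ 0.5237  0.1719 -4.3746] open 0.407
 shift now-axes cm [-0.7887  9.0389  7.734 ]
 turn wz 0.06  shift after-turn axes cm [-0.7788  9.0398  7.734 ]
```

```bash
python3 -m crank '[[0.8,-0.4,4.5,0,0,0,0],[0.8,-0.4,4.5,3,0,0,0],[0.8,0,0,4,0,0,0],[0.8,0,0,4,0,0,0],[0.8,0,0,1.8,0,0,0]]';python3 -m crank '[[0.8,0,0,0.5,0,0,0],[0.8,0,0,0,0,0,0]]';python3 - <<'E'
from h import *
go([.444,.326,.035],83.7)
E
```

```text
time: 20.1
eef_pos: [0.4416, 0.3188, 0.0473]
tcp_rot: [0.058, 0.998, -0.002, -0.003]
contact_force: [-0.3, 0.3, -4.8]
opening: 0.408
time: 20.3
eef_pos: [0.4443, 0.3202, 0.0462]
tcp_rot: [0.058, 0.998, -0.0, -0.0]
contact_force: [0.1, -0.6, -4.0]
opening: 0.411
t 20.3 pos [0.4443 0.3202 0.0462] y-yaw 83.3 z-axis [-0.001  -0.0007 -1.    ] F [ 0.116  -0.65   -3.9715] open 0.411
 shift now-axes cm [0.0933 0.5725 1.1216]
 turn wz -0.4  shift after-turn axes cm [0.0893 0.5731 1.1216]
```

```bash
python3 -m crank '[[0.8,0,0.5,0.4,0,0,0],[0.8,0,0,0.2,0,0,0],[0.8,0,0,0.15,0,0,0],[0.8,0,0,0,0,0,0]]';python3 - <<'E'
from h import *
go([.444,.326,.035],83.7)
E
python3 -m crank '[[0.8,0,0,0.15,0,0,0],[0.8,0,0,0.1,0,0,0]]';python3 - <<'E'
from h import *
go([.444,.326,.035],83.7)
E
```

```text
time: 20.7
eef_pos: [0.4448, 0.3265, 0.0395]
tcp_rot: [0.058, 0.998, 0.0, 0.0]
contact_force: [-1.0, -1.3, -4.2]
opening: 0.404
t 20.7 pos [0.4448 0.3265 0.0395] y-yaw 83.41 z-axis [ 0.0007  0.0003 -1.    ] F [-0.9507 -1.342  -4.1818] open 0.404
 shift now-axes cm [ 0.0762 -0.057   0.4519]
 turn wz -0.29  shift after-turn axes cm [ 0.0765 -0.0566  0.4519]
time: 20.9
eef_pos: [0.4446, 0.3264, 0.0366]
tcp_rot: [0.058, 0.998, 0.0, 0.0]
contact_force: [0.4, -0.3, -4.1]
opening: 0.411
t 20.9 pos [0.4446 0.3264 0.0366] y-yaw 83.4 z-axis [ 0.0002  0.0001 -1.    ] F [ 0.4121 -0.2711 -4.113 ] open 0.411
 shift now-axes cm [ 0.0574 -0.0455  0.1597]
 turn wz -0.3  shift after-turn axes cm [ 0.0577 -0.0452  0.1597]
```

```bash
python3 -m crank '[[0.8,0,0,0.1,0,0,0],[0.8,0,0,0.1,0,0,0],[0.8,0,0,0,0,0,0]]';python3 -m crank '[[0.8,0,0,0.1,0,0,0],[0.8,0,0,0.0,0,0,0]]'
```

```text
time: 21.2
eef_pos: [0.4445, 0.3263, 0.0343]
tcp_rot: [0.058, 0.998, -0.0, -0.0]
contact_force: [-1.0, 0.1, -3.8]
opening: 0.403
time: 21.4
eef_pos: [0.4445, 0.3263, 0.0334]
tcp_rot: [0.058, 0.998, -0.0, -0.0]
contact_force: [-0.2, 0.5, -4.1]
opening: 0.405
```

```bash
python3 -m crank '[[0.8,0,0,0.1,0,0,0],[0.8,0,0,0.1,0,0,0],[0.8,0,0,0,0,0,0]]';python3 -m crank '[[0.8,0,0,0.1,0,0,0],[0.8,0,0,0.1,0,0,0],[0.8,0,0,0.0,0,0,0]]'
```

```text
time: 21.7
eef_pos: [0.4449, 0.3264, 0.0324]
tcp_rot: [0.058, 0.998, -0.0, -0.0]
contact_force: [-2.3, -2.1, 2.8]
opening: 0.406
time: 22.0
eef_pos: [0.4449, 0.3265, 0.0323]
tcp_rot: [0.057, 0.998, -0.001, -0.001]
contact_force: [-6.4, -5.3, 16.1]
opening: 0.405
```

```bash
python3 -m crank '[[0.8,0,0,-0.25,0,0,0],[0,0,0,0,0,0,0],[-0.3,0,0,0,0,0,0],[-0.3,0,0,-2,0,0,0],[-0.3,0,0,-4,0,0,0]]';python3 -m crank '[[-0.5,0,0,-4.5,0,0,0],[-0.5,0,-4.5,-3,0,0,0],[-0.5,-0.5,-4.5,-1,0,0,0],[-0.5,0,0,0,0,0,0]]';python3 - <<'E'
from h import *
c=read_camera("wrist");cv2.imwrite("pics/w14.png",c["color"][:,:,::-1])
t=read_camera("top")
d=max(trace("part","top"),key=lambda d:d["p"]);r=axis(d["pixels"]);b=cv2.boxPoints(r);print(d["p"],d["location"],b)
print([onz(t,p,.030)[:2] for p in b],onz(t,r[0],.032))
cv2.imwrite("pics/t14.png",cv2.resize(t["color"][200:310,350:460,::-1],None,fx=5,fy=5,interpolation=2))
go([.44,-.23,.22],90)
E
```

```text
time: 22.5
eef_pos: [0.4424, 0.3252, 0.0891]
tcp_rot: [0.058, 0.998, -0.002, -0.003]
contact_force: [0.3, 1.0, 0.1]
opening: 0.65
time: 22.9
eef_pos: [0.4413, 0.2371, 0.1773]
tcp_rot: [0.059, 0.998, 0.0, 0.003]
contact_force: [-0.2, 0.5, 0.8]
opening: 0.749
0.76 [410.3, 251.4] [[396.0554 224.5479]
 [411.565  221.6623]
 [422.1494 278.5536]
 [406.6398 281.4391]]
[array([ 0.5296, -0.2809]), array([ 0.5382, -0.3206]), array([ 0.3925, -0.3457]), array([ 0.3843, -0.3068])] [ 0.4599 -0.3133  0.032 ]
t 23.05 pos [0.4398 0.2398 0.1746] y-yaw 83.35 z-axis [ 0.0004  0.0006 -1.    ] F [ 0.0975  0.0182 -0.1872] open 0.749
 shift now-axes cm [ -5.4649 -46.6615  -4.5683]
 turn wz -6.65  shift after-turn axes cm [ -0.0241 -46.9804  -4.5683]
```

View pics/w14.png

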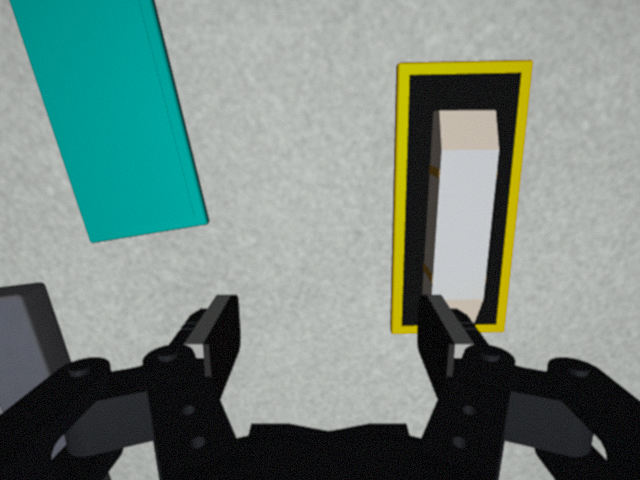

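View pics/t14.png

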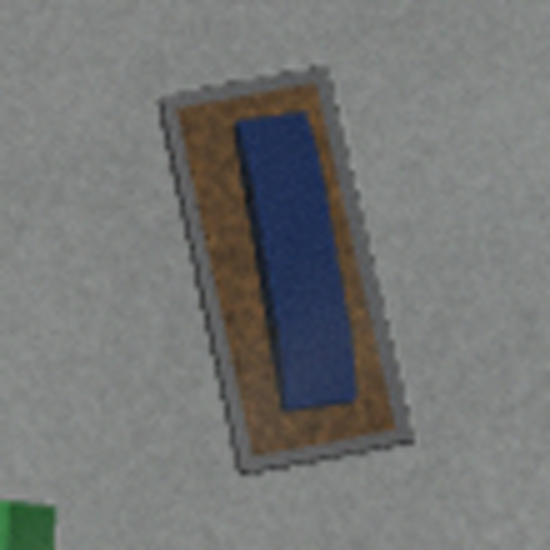

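```bash
python3 -m crank '[[-0.5,-0.8,-3,-1,0,0,-8],[-0.5,-0.3,-4.5,-1,0,0,-8.4],[-0.5,0.6,-4.7,-0.5,0,0,0],[-0.5,0.6,-4.7,0,0,0,0],[-0.5,0.6,-4.7,0,0,0,0]]';python3 -m crank '[[-0.5,0.6,-4.7,0,0,0,0],[-0.5,0.6,-4.7,0,0,0,0],[-0.5,0.6,-4.7,0,0,0,0],[-0.5,0.6,-4.7,0,0,0,0],[-0.5,0.6,-4.7,0,0,0,0]]';python3 -m crank '[[-0.5,0.6,-4.7,0,0,0,0],[-0.5,0.6,-4.4,0,0,0,0],[-0.5,0,0,0,0,0,0]]'
python3 - <<'E'
from h import *
go([.46,-.311,.2],99.7)
c=read_camera("wrist");cv2.imwrite("pics/w15.png",c["color"][:,:,::-1])
E
```

```text
time: 23.55
eef_pos: [0.4526, 0.0255, 0.1984]
tcp_rot: [-0.08, 0.997, 0.0, -0.0]
contact_force: [0.8, 0.8, -0.4]
opening: 0.748
time: 24.05
eef_pos: [0.4602, -0.2118, 0.1979]
tcp_rot: [-0.08, 0.997, 0.001, -0.0]
contact_force: [1.3, 0.2, -0.1]
opening: 0.75
time: 24.35
eef_pos: [0.4629, -0.3065, 0.1979]
tcp_rot: [-0.077, 0.997, -0.0, -0.0]
contact_force: [0.7, 0.1, 0.2]
opening: 0.748
t 24.35 pos [ 0.4629 -0.3065  0.1979] y-yaw 98.85 z-axis [-0.0003 -0.0009 -1.    ] F [0.6989 0.0979 0.2406] open 0.748
 shift now-axes cm [ 0.3537 -0.4015 -0.2082]
 turn wz -0.85  shift after-turn axes cm [ 0.3596 -0.3962 -0.2082]
```

View pics/w15.png

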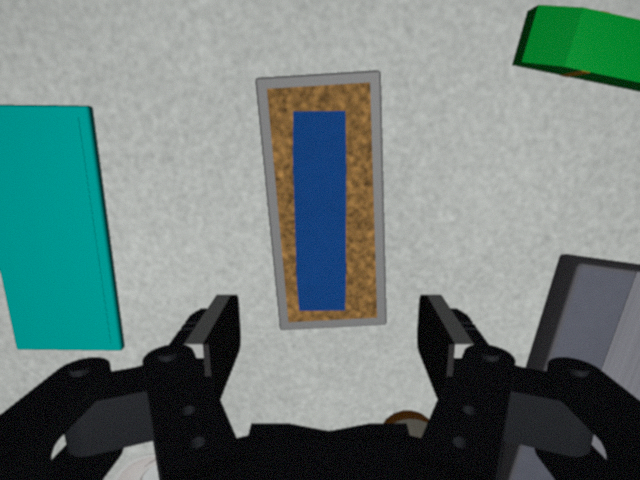

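Run:
```python
from h import *
c=read_camera("wrist")
a=onz(c,(319,112),.024);b=onz(c,(322.5,310),.024);m=(a+b)/2;d=b-a;y=np.degrees(np.arctan2(d[1],d[0]))
print(a,b,m,np.linalg.norm(d),y)
go([m[0],m[1],.06],90+y)
```

```text
[ 0.3885 -0.3228  0.024 ] [ 0.5352 -0.2979  0.024 ] [ 0.4618 -0.3104  0.024 ] 0.14886293851565835 9.644759595972799
t 24.45 pos [ 0.4626 -0.3023  0.1975] y-yaw 99.02 z-axis [-0.0015  0.0022 -1.    ] F [-0.4495  0.2509  0.2206] open 0.751
 shift now-axes cm [ 0.1838 -0.8205 13.7447]
 turn wz -0.62  shift after-turn axes cm [ 0.1928 -0.8184 13.7447]
```

```bash
python3 -m crank '[[-0.5,0.2,-0.8,3,0,0,-0.6],[-0.5,0,0,4,0,0,0],[-0.5,0,0,4,0,0,0],[-0.5,0,0,1.5,0,0,0],[-0.5,0,0,0,0,0,0]]'
python3 - <<'E'
from h import *
go([.4618,-.311,.036],99.65)
c=read_camera("wrist");cv2.imwrite("pics/w16.png",c["color"][:,:,::-1])
E
```

```text
time: 24.95
eef_pos: [0.4604, -0.3077, 0.071]
tcp_rot: [-0.085, 0.996, 0.003, -0.002]
contact_force: [0.5, 0.2, -0.1]
opening: 0.751
t 24.95 pos [ 0.4604 -0.3077  0.071 ] y-yaw 99.76 z-axis [-0.0048  0.0049 -1.    ] F [ 0.5239  0.1806 -0.1412] open 0.751
 shift now-axes cm [-0.0973 -0.3714  3.4954]
 turn wz 0.11  shift after-turn axes cm [-0.098  -0.3712  3.4954]
```

View pics/w16.png

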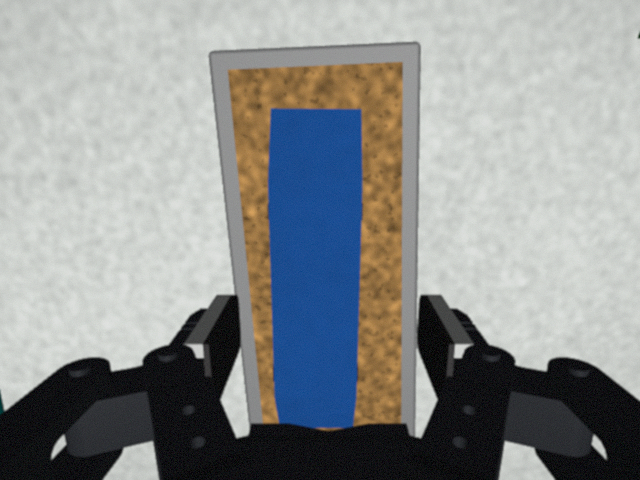

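Run:
```python
from h import *
c=read_camera("wrist")
a=onz(c,(316,109),.024);b=onz(c,(315,428),.024);m=(a+b)/2;d=b-a;y=np.degrees(np.arctan2(d[1],d[0]))
print(a,b,m,np.linalg.norm(d),y)
go([m[0],m[1],.036],90+y)
```

```text
[ 0.3896 -0.3276  0.024 ] [ 0.5405 -0.3034  0.024 ] [ 0.465  -0.3155  0.024 ] 0.15275517694271154 9.113734174203705
t 25.05 pos [ 0.4626 -0.3105  0.0751] y-yaw 99.73 z-axis [ 0.0012 -0.0011 -1.    ] F [ 0.4347 -0.2029  0.5137] open 0.754
 shift now-axes cm [-0.1568 -0.527   3.9141]
 turn wz 0.61  shift after-turn axes cm [-0.1624 -0.5253  3.9141]
```

```bash
python3 -m crank '[[-0.3,-0.15,-0.52,1.8,0,0,0.4],[-0.3,0,0,1.2,0,0,0],[-0.3,0,0,0.6,0,0,0],[0.8,0,0,0,0,0,0],[0.8,0,0,0,0,0,0]]' 60; python3 -m crank '[[0.8,0,0,0,0,0,0],[0.8,0,0,0,0,0,0],[0.8,0,0,-0.5,0,0,0],[0.8,0,0,-2,0,0,0],[0.8,0,0,-4,0,0,0]]'
python3 - <<'E'
from h import *
go([.537,-.051,.17],90.85)
E
```

```text
time: 25.55
eef_pos: [0.4641, -0.3156, 0.0388]
tcp_rot: [-0.081, 0.997, 0.0, 0.0]
contact_force: [1.0, -0.3, -2.0]
opening: 0.405
time: 26.05
eef_pos: [0.4613, -0.3133, 0.0996]
tcp_rot: [-0.081, 0.997, 0.004, -0.003]
contact_force: [0.4, 1.2, -2.7]
opening: 0.406
t 26.05 pos [ 0.4613 -0.3133  0.0996] y-yaw 99.24 z-axis [-0.0068  0.0065 -1.    ] F [ 0.4349  1.1516 -2.7002] open 0.406
 shift now-axes cm [-11.6472  24.7307  -6.9222]
 turn wz 8.39  shift after-turn axes cm [-7.9158 26.1649 -6.9222]
```

```bash
python3 -m crank '[[0.8,0,1.5,-3,0,0,0],[0.8,0,3,-3,0,0,4.2],[0.8,0,4.2,-1,0,0,4.2],[0.8,0,4.5,0,0,0,0],[0.8,0,4.5,0,0,0,0]]'; python3 -m crank '[[0.8,-1,4,0,0,0,0],[0.8,-3,3,0,0,0,0],[0.8,-2.5,1,0,0,0,0],[0.8,0,0,0,0,0,0]]'
python3 - <<'E'
from h import *
go([.537,-.051,.07],90.85)
c=read_camera("wrist");cv2.imwrite("pics/w17.png",c["color"][:,:,::-1])
E
```

```text
time: 26.55
eef_pos: [0.4511, -0.1381, 0.1735]
tcp_rot: [-0.007, 1.0, -0.0, 0.001]
contact_force: [0.6, 1.0, -2.2]
opening: 0.406
time: 26.95
eef_pos: [0.5172, -0.0569, 0.1732]
tcp_rot: [-0.009, 1.0, -0.0, 0.001]
contact_force: [0.2, -0.3, -2.6]
opening: 0.401
t 26.95 pos [ 0.5172 -0.0569  0.1732] y-yaw 91.04 z-axis [ 0.0019 -0.0002 -1.    ] F [ 0.1654 -0.2882 -2.5797] open 0.401
 shift now-axes cm [-1.9676  0.5531 10.3264]
 turn wz 0.19  shift after-turn axes cm [-1.9658  0.5595 10.3264]
```

View pics/w17.png

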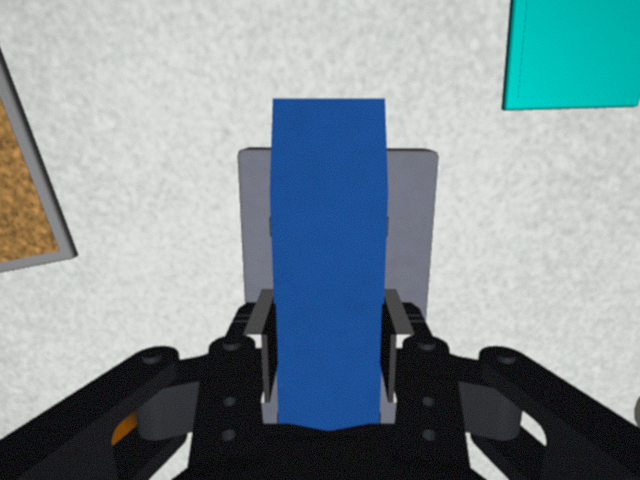

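```bash
python3 -m crank '[[0.8,-1.0,0.3,2.5,0,0,0.2],[0.8,-0.7,0.25,3.5,0,0,0],[0.8,0,0,2.5,0,0,0],[0.8,0,0,0.8,0,0,0],[0.8,0,0,0,0,0,0]]'
python3 - <<'E'
from h import *
go([.537,-.051,.06],90.85)
c=read_camera("side");cv2.imwrite("pics/s17.png",cv2.resize(c["color"][150:300,270:430,::-1],None,fx=4,fy=4,interpolation=2))
E
```

```text
time: 27.5
eef_pos: [0.5305, -0.0529, 0.0784]
tcp_rot: [-0.005, 1.0, 0.001, -0.002]
contact_force: [-0.2, -0.7, -2.8]
opening: 0.404
t 27.5 pos [ 0.5305 -0.0529  0.0784] y-yaw 90.59 z-axis [-0.0041  0.001  -1.    ] F [-0.1947 -0.6625 -2.8057] open 0.404
 shift now-axes cm [-0.6599  0.1853  1.8364]
 turn wz -0.26  shift after-turn axes cm [-0.6607  0.1824  1.8364]
```

View pics/s17.png

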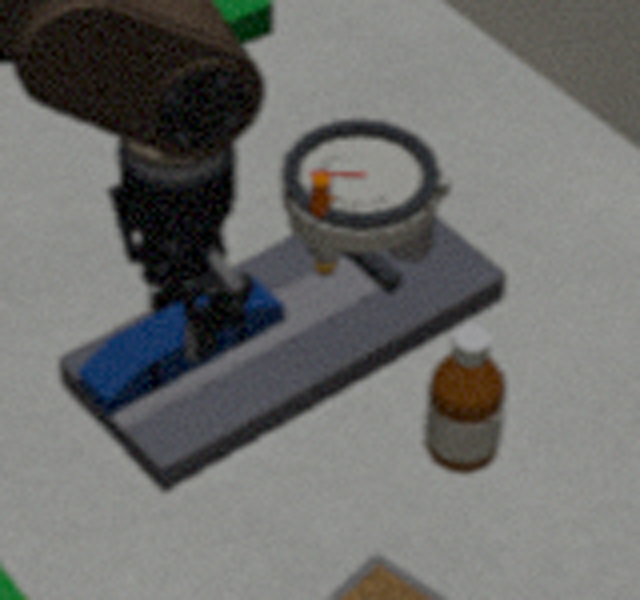

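```bash
python3 -m crank '[[0.8,-0.6,0.15,0.5,0,0,-0.2],[0.8,-0.4,0,0.4,0,0,0],[0.8,0,0,0.2,0,0,0],[0.8,0,0,0.15,0,0,0],[0.8,0,0,0,0,0,0]]';python3 -m crank '[[0.8,0,0,0.15,0,0,0],[0.8,0,0,0.1,0,0,0]]'; python3 -m crank '[[0.8,0,0,0.15,0,0,0],[0.8,0,0,0.1,0,0,0]]'
```

```text
time: 28.05
eef_pos: [0.5421, -0.051, 0.0672]
tcp_rot: [-0.007, 1.0, 0.0, -0.0]
contact_force: [0.5, 1.1, -2.9]
opening: 0.403
time: 28.25
eef_pos: [0.5422, -0.0511, 0.0649]
tcp_rot: [-0.007, 1.0, -0.0, -0.0]
contact_force: [-0.2, 0.2, -3.2]
opening: 0.407
time: 28.45
eef_pos: [0.5422, -0.0511, 0.0623]
tcp_rot: [-0.007, 1.0, 0.0, -0.0]
contact_force: [-0.6, 0.2, -2.6]
opening: 0.404
```

```bash
python3 -m crank '[[0.8,0,0,0.15,0,0,0],[0.8,0,0,0.1,0,0,0]]';python3 -m crank '[[0.8,0,0,0.1,0,0,0],[0.8,0,0,0.1,0,0,0]]'; python3 -m crank '[[0.8,0,0,0.1,0,0,0],[0.8,0,0,0.1,0,0,0]]'
```

```text
time: 28.65
eef_pos: [0.5423, -0.0511, 0.0604]
tcp_rot: [-0.007, 1.0, 0.0, -0.0]
contact_force: [-2.7, 0.6, 6.7]
opening: 0.408
time: 28.85
eef_pos: [0.5423, -0.0511, 0.0604]
tcp_rot: [-0.007, 1.0, 0.0, -0.001]
contact_force: [-9.9, 1.5, 18.0]
opening: 0.405
time: 29.05
eef_pos: [0.5424, -0.0512, 0.0604]
tcp_rot: [-0.008, 1.0, 0.0, -0.002]
contact_force: [-15.2, 2.3, 28.7]
opening: 0.405
```

```bash
python3 -m crank '[[0.8,0,0,-0.45,0,0,0],[0,0,0,0,0,0,0],[-0.3,0,0,0,0,0,0],[-0.3,0,0,-2,0,0,0],[-0.3,1.5,0,-1.5,0,0,0]]';python3 -m crank '[[-0.3,3.4,0,0,0,0,0],[-0.3,0,0,0,0,0,0],[-0.3,0,0,0,0,0,0]]'
python3 - <<'E'
from h import *
go([.493,-.052,.057],90.85)
c=read_camera("wrist");cv2.imwrite("pics/w18.png",c["color"][:,:,::-1])
E
```

```text
time: 29.55
eef_pos: [0.5285, -0.0516, 0.0959]
tcp_rot: [-0.007, 1.0, -0.0, 0.001]
contact_force: [0.4, -0.8, 0.9]
opening: 0.651
time: 29.85
eef_pos: [0.4931, -0.0518, 0.0951]
tcp_rot: [-0.007, 1.0, -0.0, 0.0]
contact_force: [1.1, 0.8, 0.8]
opening: 0.65
t 29.85 pos [ 0.4931 -0.0518  0.0951] y-yaw 90.83 z-axis [ 0.0002 -0.     -1.    ] F [1.1309 0.8393 0.8323] open 0.65
 shift now-axes cm [ 0.008  -0.0205  3.8073]
 turn wz -0.02  shift after-turn axes cm [ 0.008  -0.0205  3.8073]
```

View pics/w18.png

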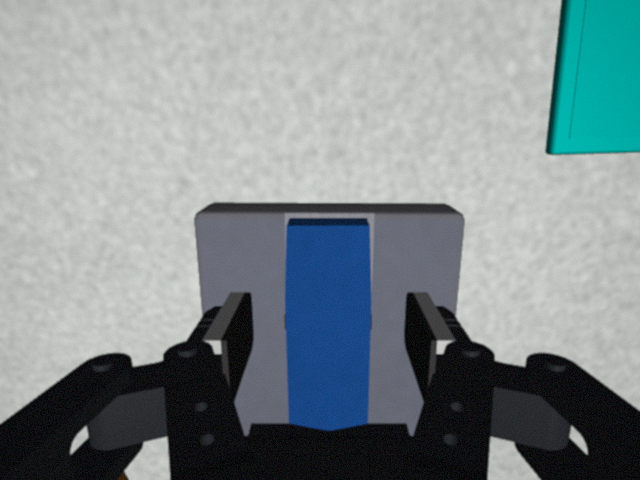

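```bash
python3 -m crank '[[-0.3,0,0,2,0,0,0],[-0.3,0,0,1.5,0,0,0],[0.8,0,0,0.2,0,0,0],[0.8,0,0,0,0,0,0],[0.8,0,0,0,0,0,0]]' 40;python3 -m crank '[[0.8,0,0,0,0,0,0],[0.8,0,0,0,0,0,0]]'
python3 - <<'E'
from h import *
go([.566,-.051,.057],90.85)
E
```

```text
time: 30.4
eef_pos: [0.4936, -0.0519, 0.0585]
tcp_rot: [-0.007, 1.0, 0.0, -0.0]
contact_force: [-0.6, -0.3, -2.4]
opening: 0.41
time: 30.6
eef_pos: [0.4934, -0.0518, 0.0586]
tcp_rot: [-0.007, 1.0, -0.0, 0.0]
contact_force: [-0.5, -0.0, -2.7]
opening: 0.415
t 30.6 pos [ 0.4934 -0.0518  0.0586] y-yaw 90.85 z-axis [ 0.0002 -0.0001 -1.    ] F [-0.5085 -0.0375 -2.7254] open 0.415
 shift now-axes cm [-7.26   -0.0265  0.166 ]
 turn wz -0.0  shift after-turn axes cm [-7.26   -0.0266  0.166 ]
```

```bash
python3 -m crank '[[0.8,-0.4,0,0,0,0,0],[0.8,-0.8,0,0,0,0,0],[0.8,-0.8,0,0,0,0,0],[0.8,-0.6,0,0,0,0,0],[0.8,-0.4,0,0,0,0,0]]';python3 -m crank '[[0.8,-0.4,0,0,0,0,0],[0.8,-0.4,0,0,0,0,0]]';python3 -m crank '[[0.8,-0.4,0,0,0,0,0],[0.8,-0.4,0,0,0,0,0]]'
```

```text
time: 31.1
eef_pos: [0.5243, -0.0514, 0.0585]
tcp_rot: [-0.007, 1.0, -0.0, 0.0]
contact_force: [0.6, 0.0, -3.0]
opening: 0.408
time: 31.3
eef_pos: [0.5315, -0.0512, 0.0582]
tcp_rot: [-0.007, 1.0, 0.0, -0.0]
contact_force: [0.1, 0.1, -2.7]
opening: 0.414
time: 31.5
eef_pos: [0.5363, -0.0508, 0.0572]
tcp_rot: [-0.008, 1.0, 0.001, -0.005]
contact_force: [-17.3, -1.5, 11.7]
opening: 0.407
```

```bash
python3 -m crank '[[0.8,-0.3,0,-0.2,0,0,0],[0.8,-0.4,0,0,0,0,0]]';python3 -m crank '[[0.8,-0.4,0,0,0,0,0],[0.8,-0.4,0,0,0,0,0]]'
python3 - <<'E'
from h import *
go([.566,-.051,.057],90.85)
E
```

```text
time: 31.7
eef_pos: [0.5414, -0.0503, 0.0583]
tcp_rot: [-0.008, 1.0, 0.001, -0.007]
contact_force: [-11.4, -0.4, 0.2]
opening: 0.41
time: 31.9
eef_pos: [0.5487, -0.05, 0.0578]
tcp_rot: [-0.008, 1.0, 0.001, -0.008]
contact_force: [-14.0, -0.4, 2.4]
opening: 0.409
t 31.9 pos [ 0.5487 -0.05    0.0578] y-yaw 90.9 z-axis [-0.0161  0.0025 -0.9999] F [-14.0163  -0.4279   2.3844] open 0.409
 shift now-axes cm [-1.7323 -0.1298  0.0565]
 turn wz 0.05  shift after-turn axes cm [-1.7324 -0.1284  0.0565]
```

```bash
python3 -m crank '[[0.8,-0.4,-0.05,0,0,0,0],[0.8,-0.4,-0.05,0,0,0,0]]';python3 -m crank '[[0.8,-0.3,0,0,0,0,0],[0.8,-0.2,0,0,0,0,0]]'; python3 -m crank '[[0.8,-0.2,0,0,0,0,0]]'
```

```text
time: 32.1
eef_pos: [0.5562, -0.0505, 0.0577]
tcp_rot: [-0.008, 1.0, 0.002, -0.009]
contact_force: [-14.4, 1.7, 1.6]
opening: 0.409
time: 32.3
eef_pos: [0.564, -0.051, 0.0585]
tcp_rot: [-0.008, 1.0, 0.001, -0.005]
contact_force: [-6.0, 0.3, -3.5]
opening: 0.413
time: 32.4
eef_pos: [0.566, -0.051, 0.0584]
tcp_rot: [-0.008, 1.0, 0.001, -0.005]
contact_force: [-5.3, 0.1, -3.5]
opening: 0.409
```

```bash
python3 -m crank '[[0.8,-0.2,0,0,0,0,0]]'; python3 -m crank '[[0.8,-0.1,0,0,0,0,0],[0.8,0,0,0,0,0,0]]'; python3 -m crank '[[0.8,-0.2,0,0,0,0,0],[0.8,0,0,0,0,0,0]]'
```

```text
time: 32.5
eef_pos: [0.5662, -0.0508, 0.058]
tcp_rot: [-0.008, 1.0, 0.001, -0.008]
contact_force: [-15.3, -1.0, 1.4]
opening: 0.408
time: 32.7
eef_pos: [0.5662, -0.0508, 0.0579]
tcp_rot: [-0.008, 1.0, 0.001, -0.009]
contact_force: [-14.8, -0.8, 1.9]
opening: 0.41
time: 32.9
eef_pos: [0.5662, -0.0507, 0.0574]
tcp_rot: [-0.008, 1.0, 0.001, -0.012]
contact_force: [-19.4, -1.3, 5.7]
opening: 0.411
```

```bash
python3 -m crank '[[0,0,0,0,0,0,0],[-0.3,0,0,0,0,0,0],[-0.3,0,0,0,0,0,0],[-0.4,0,0,-3,0,0,0],[-0.4,0,0,-4.5,0,0,0]]';python3 -m crank '[[-0.4,0,0,-4.8,0,0,0],[-0.4,0,0,-4.8,0,0,0],[-0.4,-3,0.1,-4.3,0,0,0],[-0.4,-4.2,0,-2,0,0,0],[-0.4,-2.5,0,0,0,0,0]]'; python3 -m crank '[[-0.4,0,0,0,0,0,0],[-0.4,0,0,0,0,0,0]]';python3 mk.py m4
python3 - <<'E'
from h import *
c=read_camera("side");cv2.imwrite("pics/s19.png",cv2.resize(c["color"][120:320,200:430,::-1],None,fx=3,fy=3,interpolation=2))
E
```

```text
time: 33.4
eef_pos: [0.5728, -0.0511, 0.1335]
tcp_rot: [-0.007, 1.0, 0.001, -0.003]
contact_force: [1.2, -0.3, 0.4]
opening: 0.698
time: 33.9
eef_pos: [0.6742, -0.0496, 0.2998]
tcp_rot: [-0.008, 1.0, -0.001, 0.007]
contact_force: [-0.9, 1.1, -0.2]
opening: 0.701
time: 34.1
eef_pos: [0.67, -0.0491, 0.292]
tcp_rot: [-0.008, 1.0, 0.0, -0.0]
contact_force: [0.4, 0.3, 0.5]
opening: 0.702
t 34.1 pos [ 0.67   -0.0491  0.292 ] y-yaw 90.87 z-axis [-0.0006  0.0001 -1.    ] F [0.3724 0.2937 0.5114] open 0.702
 shift now-axes cm [ 0.1037 -0.0063 -0.1377]
 turn wz -0.03  shift after-turn axes cm [ 0.1037 -0.0063 -0.1377]
ptr [ 0.6713 -0.0608] angle 0.6643716250994675 0.03915602644064374 205
org [(170, 199), (294, 316)]
crop 227 143
r 0.033 0.0365 n 11 mark minus pointer rad (anticlockwise +) -0.34019167725376154
r 0.034 0.038 n 18 mark minus pointer rad (anticlockwise +) -0.33869215781792994
r 0.035 0.039 n 19 mark minus pointer rad (anticlockwise +) -0.3371457423631573
centre [ 0.6856 -0.0501] tip r 0.036602629968360806 r range 0.03407899041517772
```

View pics/m4.png

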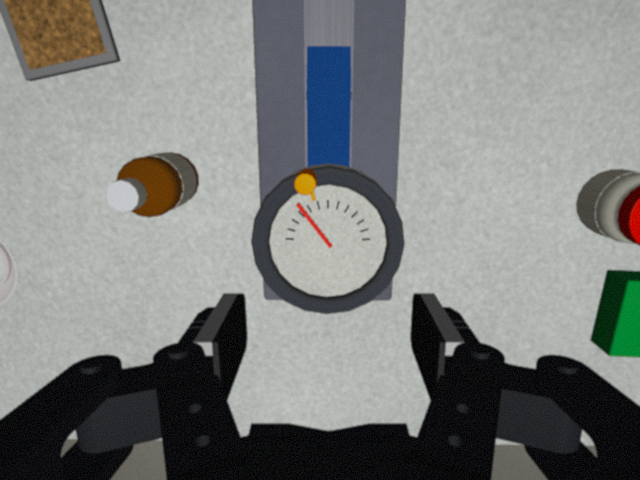

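View pics/s19.png

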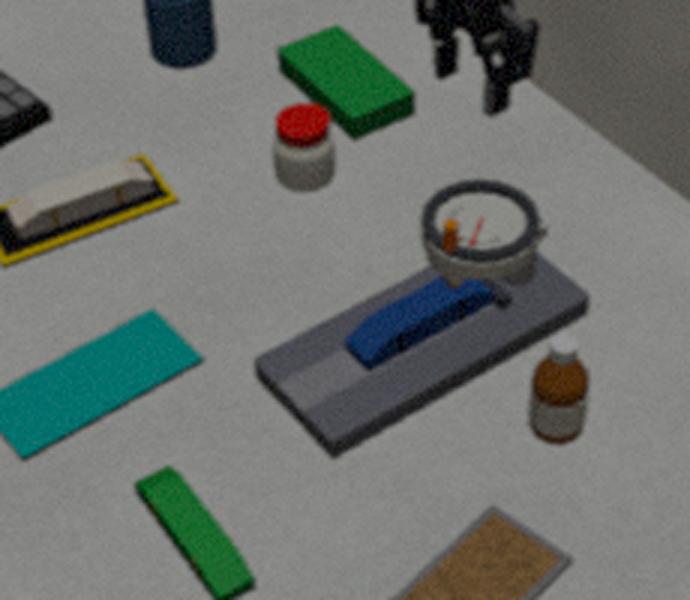

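```bash
python3 -c "
from plant import *
print(get_state()['time'],sign_off())"
```

```text
the job is handed in; nothing more can be done
34.2 None
```

The job is done and handed in at 34.2 s of the 72 s. The gripper was open and clear above everything at hand-in.

1. **Master in:** I slid the master bar home against the stop. It stopped moving at about 16 N.
2. **Dial set:** I turned the rim by its knob in two pinches. The zero mark then read about 0.01 rad from the pointer.
3. **Master out:** I drew the master back and laid it flat on the middle of the yellow-edged pad.
4. **Spacer in:** I slid the blue spacer home. The push rose to about 15–19 N with no further movement.

**Last checks:**
- **Reading:** the pointer moved 0.366 rad from master to spacer, against about 0.36 rad expected for 3 mm.
- **Bottle and jar:** both were standing where they started.
- **Home position:** the spacer's near end was at the same place in the picture as the master's when home.

**Disagreement:** measured again with the spacer in, the zero mark came out about 0.027 rad from where the pointer stood on the master. The true zero error is probably between 0.01 and 0.03 rad. I didn't correct it, because the dial was not to be touched again.

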